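Walk the corridor torch end over end back to its mat

ROBOT

A 6-joint arm with a two-finger parallel gripper is mounted at the origin on the work surface. World frame = base frame: x ahead of the robot, y to its left, z up, the work surface at z = 0. Lengths are in mm, angles in rad, forces in N, time in s.
With the tool pointing down it reaches from about 225 to 875 mm from the base axis. Payload 3.4 kg.
Tool frame: the origin (TCP) lies at the centre of the arm's flange, where the gripper is bolted on; the fingertips stand 173 mm ahead of it and the grasp point (between the pads) lies 155 mm ahead of it; z points along the fingers, y is the direction in which the jaws open and shut (so a half turn about z gives the same grasp; the last joint's range is limited). The gripper opens to 85 mm and grips with 20 to 120 N. Pads are 22 mm wide; open, the fingers measure 114 mm over their backs; the gripper's body (76 mm by 85 mm) begins 54 mm behind the grasp point. The pads swing forward as they close: fully open they stand 13 mm farther back than shut.
Start: joints at [1.014, 0.276, 1.505, -0, 1.361, -0.121], TCP at [242.74, 521.269, 404.728] pointing down, gripper open.
Joint ranges: [-2.89, 2.89], [-0.75, 2.08], [0.22, 2.7], [-1.18, 4.32], [0.11, 2.71], [-2.7, 2.7]. Speed limits (rad/s): [2.57, 2.57, 3.14, 3.14, 3.14, 3.14].

INTERFACE

Orientations are given as a rotation vector (axis times angle).
In Python, from bench import arm gives the robot as it stands. The module is installed in compiled form; this text tells all that it offers.
- The arm moves only by the shell command python3 -m handwheel 'ROWS' [FORCE]. ROWS is JSON, a list that holds one entry, the list of rows, each a list of 7 numbers: the turn, a rotation vector about the tool's x, y, z in rad, then the shift along the tool's x, y, z in m, then the closure, from 0 (fully open) to 1 (shut). A call has 1 to 12 rows; each row is the pose to reach, as a shift and turn from the pose commanded when the call began, along the tool's axes at that moment; what a row does not reach only later rows make up. A row lasts 1/8 s, in which the tool goes at most 62.5 mm and 10.7 degrees, less where a joint would pass 70% of its speed; a pose out of reach is approached as far as the arm can. A call with a gripper value outside its range is refused whole. The fingers move at their own pace and stop on an object; FORCE is the grip in N (left out, the last holds). Time passes only in rows, so rows that repeat a pose let the fingers close. It gives the time, the measured TCP pose, the force and the opening at its end, in the units of the state.
- arm.get_obs(): the state, without advancing time (a new reading comes with each control period).
- arm.grab_frame(name): name is "scene" or "side" or "wrist"; returns a dict with "img" (384x512x3 uint8, red, green, blue), "fx", "fy", "cx", "cy" (pixels), "rvec" (rotation vector, rad) and "tvec" (3), from world to camera coordinates, as OpenCV has them. Camera axes: x right, y down, z forward; pixel columns grow to the right and rows downward; lengths in mm; the calibration is good to about 2 mm. A picture is of the moment at which its call begins. There is no depth.
- arm.hand_in(): hands the job in, once; it reports no verdict.
The state is a dict: "clock": time; "joints": joint angles; "dq": joint speeds; "joint_torque": joint torques, N m; "ee_pos": TCP position; "eef_rot": TCP orientation; "force": force on the tool from outside, world axes, zero at the start; "moment": the same for the moment, N m; "opening": opening from 0.0 (shut) to 1.0 (fully open).
Only numpy, scipy, OpenCV 4.12 (cv2) and the standard library are available. Lean on these libraries where they do the work, as an engineer would, in place of code of your own. Each camera call takes 0.05 s, during which the arm holds its last target.

TASK

The power is back and the heavy silver torch still stands on its tail on the shelf, pointing at the ceiling: park it lens down on its black rubber mat again by walking it end over end, without lifting it clear of the shelf. Tip it down gently towards the mat until it lies with its lens end at the mat, let go of it, then take it afresh and tip it up over its lens end until it stands steady on its lens, with the whole lens end on the mat. Do not let it fall, and leave the first-aid box, saucer, plug adaptor and bottle opener where they are.

Things in the scene. Friction and masses are not known exactly. Their poses are not given: they have to be found in the camera images.
- torch_centre (a point): Silver aluminium torch, 185 mm long, about 0.6 kg, hard and rigid; this point is on its axis, half-way along. Its z axis runs along the torch towards the lens (up at the start). From the tail: octagonal tail cap 40 mm long, 44 mm across flats; round barrel 85 mm, 40 mm in diameter; a 12 mm cone; octagonal head 48 mm long, 54 mm across flats, ending in the lens rim.
- torch_tail (a point): Centre of the torch's flat tail end, 92.5 mm from torch_centre along its -z; axes as torch_centre. It stands on this end at the start, on the shelf (height 0). Two of each octagon's eight flats face along the torch's own x axis; lying down, it rests on flats of the head and tail cap and does not roll, its tail's axis 22 mm up.
- torch_lens (a point): Centre of the torch's flat lens end, level with its rim, 92.5 mm from torch_centre along its +z; axes as torch_centre. The torch stands firmly on this rim too.
- mat: Black ribbed rubber mat with a yellow edge line, 120 by 120 mm, 3 mm thick, fixed flat on the shelf; origin at the centre of its underside (height 0), x and y along its edges. Its centre is 0.22 to 0.25 m from the standing torch: about one walk straight towards it (half tail 22 + length 185 + half head 27 = 234 mm).
- first_aid_box: Red plastic first-aid box with steel spring clips and a white cross, 120 by 180 mm, 64 mm high, loose; origin at the centre of its underside. Leave it alone.
- saucer: White ceramic saucer, 144 mm across, 18 mm high, loose; origin at the centre of its underside. Leave it alone.
- plug_adaptor: Black plastic plug adaptor, 56 by 64 mm, 39 mm high, brass pins on its -x side, loose; origin at the centre of its underside. Leave it alone.
- bottle_opener: Flat stainless steel bottle opener, 163 mm long, 40 mm wide at its head, 4 mm thick, lying flat; origin near its middle, underside. Leave it alone.
There are look-alikes about, which are no part of the job. What is meant by the part that bears torch_centre is not green or turquoise, and is the smaller of those in its own colour.

How it is judged:
By the outcome, as a careful person would: the job done as asked, in the order asked, and still so for the second after the job is handed in, with the robot touching nothing.
It also fails if it takes over 59 s, if anything falls off the work surface, if the arm or the gripper's body presses on something with over 40 N, if the wrist force passes 120 N, or if a joint passes its speed limit or range.

## Working session

There is one attempt and no reset: what is moved stays moved. The work goes in short steps, Python scripts to look and compute and a shell command to move; the robot and the scene stay as the last step left them, time stands still between calls to the robot, and variables do not carry over. Pictures are saved under pics/ and viewed, and the job is handed in when it is done.

```bash
mkdir -p pics
cat > h.py <<'E'
import numpy as np, cv2
from scipy.spatial.transform import Rotation as R
from bench import arm
def cam(n,save=None):
    f=arm.grab_frame(n)
    if save: cv2.imwrite('pics/'+save,cv2.cvtColor(f['img'],cv2.COLOR_RGB2BGR))
    return f
def ray(f,u,v):
    Rm=R.from_rotvec(f['rvec']).as_matrix(); t=np.array(f['tvec'])
    c=-Rm.T@t; d=Rm.T@np.array([(u-f['cx'])/f['fx'],(v-f['cy'])/f['fy'],1]); return c,d
def onz(f,u,v,z=0):
    c,d=ray(f,u,v); return c+d*(z-c[2])/d[2]
def proj(f,p):
    Rm=R.from_rotvec(f['rvec']).as_matrix(); q=Rm@np.array(p,float)+np.array(f['tvec'])
    return np.array([f['fx']*q[0]/q[2]+f['cx'],f['fy']*q[1]/q[2]+f['cy']])
E
python3 - <<'E'
from h import *
import pickle
print(arm.get_obs())
F={}
for n in ['scene','side','wrist']:
    F[n]=cam(n); f=F[n]
    cv2.imwrite(f'pics/{n}0.png',cv2.cvtColor(cv2.resize(f['img'],(800,600),interpolation=cv2.INTER_CUBIC),cv2.COLOR_RGB2BGR))
    print(n,f['fx'],f['cx'],f['cy'],-R.from_rotvec(f['rvec']).as_matrix().T@np.array(f['tvec']))
pickle.dump(F,open('f0.pkl','wb'))
E
```

```text
{'clock': 0.0, 'joints': array([ 1.01400502e+00,  2.76623672e-01,  1.50611375e+00, -6.86733257e-06,
        1.36071286e+00, -1.20996672e-01]), 'dq': array([-0.00012529,  0.00143334,  0.00078643, -0.00130115, -0.00027339,
       -0.00030515]), 'joint_torque': array([ 6.14186301e-04, -4.16783524e+01, -2.45806360e+01, -8.78783817e-05,
        1.12146424e-02,  2.26467267e-05]), 'ee_pos': array([242.62245684, 521.08344004, 403.83078947]), 'eef_rot': array([-6.79005920e-01, -3.06670959e+00,  2.75496324e-03]), 'force': array([ 0.08937815, -0.6939943 , -0.25530718]), 'moment': array([-0.00589706, -0.03133847,  0.05753777]), 'opening': 1.0005598737743426}
scene 348.5145510440821 258.2993841012063 196.11498394499642 [1101.31734164 -544.03502808  800.50813515]
side 453.18099635646774 250.33711439777707 196.03773124390688 [ 537.44494026 1173.97826218 1077.64363904]
wrist 280.68099958521674 258.19217143906934 194.62093131597862 [172.13567132 553.82746736 373.35130043]
```

View pics/scene0.png

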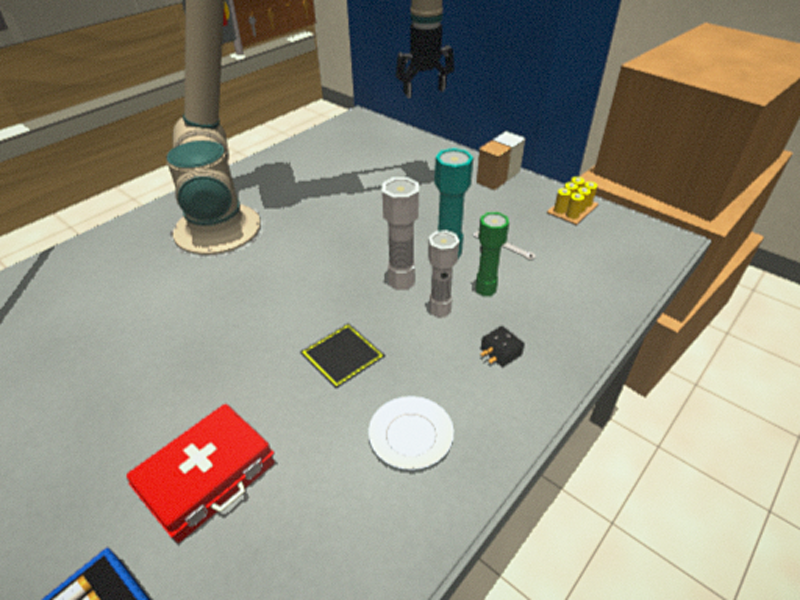

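View pics/side0.png

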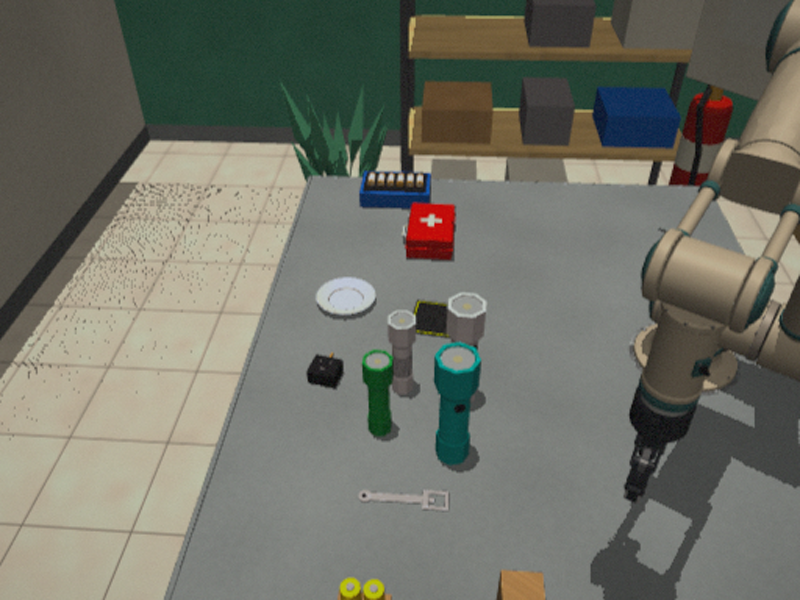

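View pics/wrist0.png

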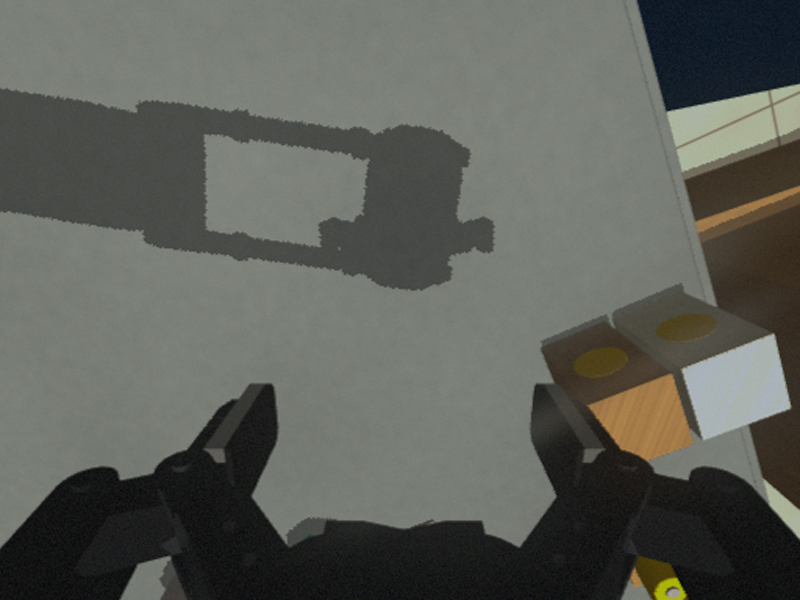

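The target is the smaller silver torch, at scene (441,275) and side (402,350) in the 800-px views. The mat is at scene (343,354). The larger silver, teal and green torches stand close by. I'll enlarge these.

Run:
```python
from h import *
import pickle
F=pickle.load(open('f0.pkl','rb'))
def crop(n,x0,y0,x1,y1,s,name):
    c=F[n]['img'][y0:y1,x0:x1]; c=cv2.resize(c,None,fx=s,fy=s,interpolation=cv2.INTER_CUBIC)
    c=c.copy()
    for x in range(x0,x1,10): cv2.putText(c,str(x),((x-x0)*s,8),0,.3,(255,0,0)); cv2.line(c,((x-x0)*s,10),((x-x0)*s,14),(255,0,0))
    for y in range(y0,y1,10): cv2.putText(c,str(y),(0,(y-y0)*s+3),0,.3,(255,0,0))
    cv2.imwrite('pics/'+name,cv2.cvtColor(c,cv2.COLOR_RGB2BGR)); print(c.shape)
crop('scene',185,90,345,250,4,'c1.png') if 0 else crop('scene',185,110,345,255,5-1,'c1.png')
crop('side',230,180,320,300,5,'c2.png')
```

```text
(580, 640, 3)
(600, 450, 3)
```

View pics/c1.png

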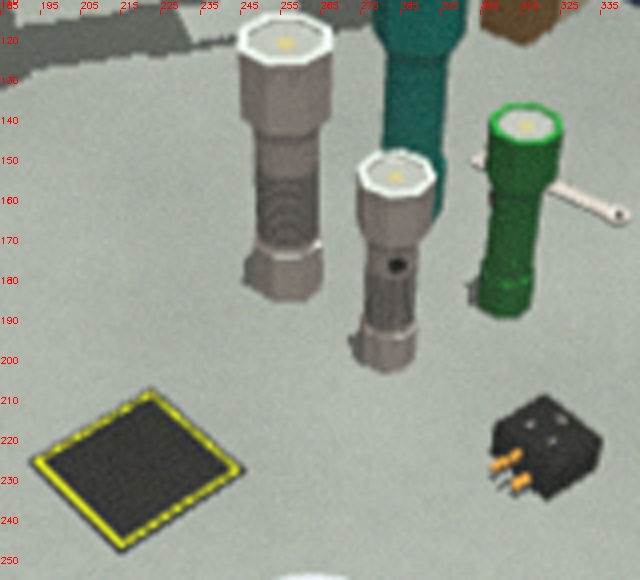

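View pics/c2.png

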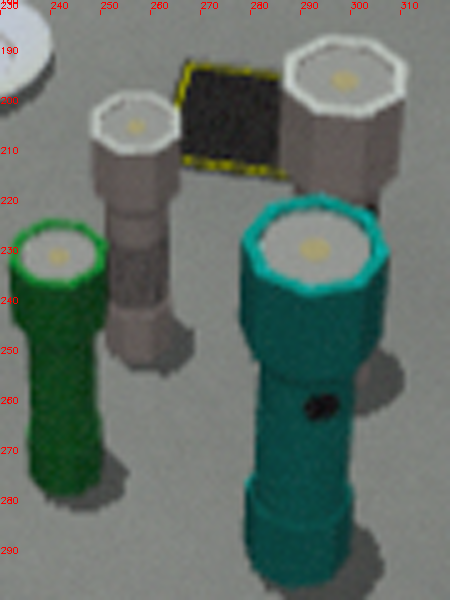

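Run:
```python
from h import *
import pickle
F=pickle.load(open('f0.pkl','rb'));s=F['scene'];d=F['side']
S=lambda x,y,z:onz(s,185+x/4,110+y/4,z).round(1)
D=lambda x,y,z:onz(d,230+x/5,180+y/5,z).round(1)
M=np.array([S(152,388,3),S(245,469,3),S(122,552,3),S(31,462,3)]);print(M,M.mean(0),np.linalg.norm(M-np.roll(M,1,0),axis=1))
print('matside',D(186,62,3),D(180,170,3))
print('lens',S(396,176,185),D(136,124,185))
print('rim scene L/R',S(358,172,185),S(435,176,185))
for z in(230,240,250): print('big',S(286,41,z),D(345,76,z))
for z in(200,240,270): print('teal',D(315,248,z), 'grn',S(526,126,z),D(60,256,z))
# base estimates: bottom front pixel
print('bottom near pix',S(386,372,0),'big',S(286,301,0),'green',S(507,318,0),D(65,495,0),'teal',D(300,583,0))
print('plug',S(545,395,39),S(600,440,39),S(545,470,39),S(492,428,39))
k=512/800
for n,f,p in (('sc saucer',s,(411,433)),('aid',s,(200,455))): print(n,onz(f,p[0]*k,p[1]*k,10 if 'sau' in n else 64))
print('opener',onz(d,362*k,496*k),onz(d,448*k,500*k))
```

```text
[[ 494.7  -26.1    3. ]
 [ 609.8  -41.3    3. ]
 [ 596.  -157.3    3. ]
 [ 480.9 -142.4    3. ]] [545.35  -91.775   3.   ] [117.11588278 116.09931094 116.81797807 116.0604153 ]
matside [ 590.8 -150.9    3. ] [589.  -28.8   3. ]
lens [613.9 126.8 185. ] [609.  134.9 185. ]
rim scene L/R [589.6 112.6 185. ] [635.7 145.4 185. ]
big [478.8 159.5 230. ] [485.6 136.1 230. ]
big [489.8 147.2 240. ] [486.2 148.4 240. ]
big [500.7 134.8 250. ] [486.8 160.6 250. ]
teal [501.1 252.1 200. ] grn [661.5 222.5 200. ] [642.5 267.8 200. ]
teal [502.7 294.1 240. ] grn [690.8 171.4 240. ] [637.7 309.1 240. ]
teal [504.  325.6 270. ] grn [712.8 133.1 270. ] [634.1 340.1 270. ]
bottom near pix [624.6 113.1   0. ] big [505.4 125.6  -0. ] green [662.3 231.2   0. ] [644.  270.5   0. ] teal [499.9 327.5   0. ]
plug [755.3 140.2  39. ] [811.9 127.6  39. ] [797.4  76.5  39. ] [744.5  85.7  39. ]
sc saucer [ 765.86143809 -146.11243249   10.        ]
aid [ 569.46278454 -413.54108598   64.        ]
opener [663.20949955 411.81785974   0.        ] [508.18088707 409.54233997   0.        ]
```

Run:
```python
from h import *
import pickle
F=pickle.load(open('f0.pkl','rb'))
out=[]
def tile(n,x0,y0,w,h,s,c0,yaw):
    f=F[n]; c=cv2.resize(f['img'][y0:y0+h,x0:x0+w],None,fx=s,fy=s,interpolation=cv2.INTER_CUBIC).copy()
    if yaw is not None:
        for r,z in ((27,185),(27,137),(22,40),(22,0)):
            P=[]
            for k in range(8):
                a=np.deg2rad(yaw+22.5+45*k); rr=r/np.cos(np.pi/8)
                P.append((proj(f,[c0[0]+rr*np.cos(a),c0[1]+rr*np.sin(a),z])-[x0,y0]+.5)*s-.5)
            cv2.polylines(c,[np.round(P).astype(int)],True,(255,0,0),1)
        cv2.putText(c,str(yaw),(3,12),0,.4,(0,0,255))
    return c
def sheet(n,x0,y0,w,h,s,c0,yaws,name):
    cv2.imwrite('pics/'+name,cv2.cvtColor(np.hstack([tile(n,x0,y0,w,h,s,c0,y) for y in yaws]),cv2.COLOR_RGB2BGR))
sheet('scene',270,144,30,62,8,(614.5,126.5),[None,-17,5],'o1.png')
sheet('side',245,194,26,64,9-1,(609.5,134.5),[None,-17,5],'o2.png')
```

```text
(no output)
```

View pics/o1.png

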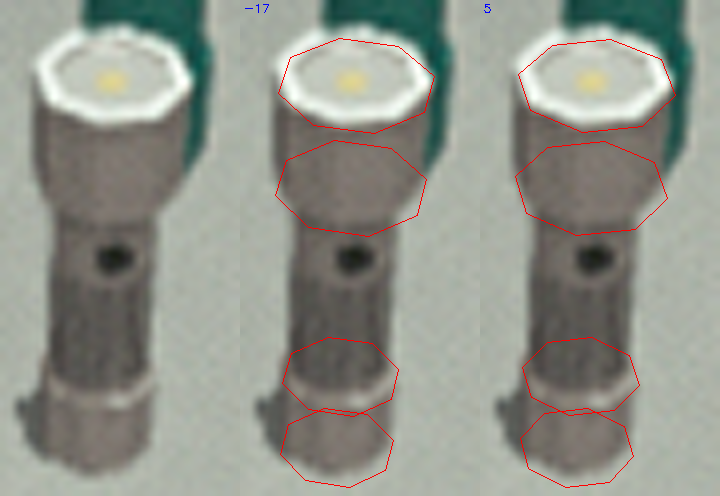

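View pics/o2.png

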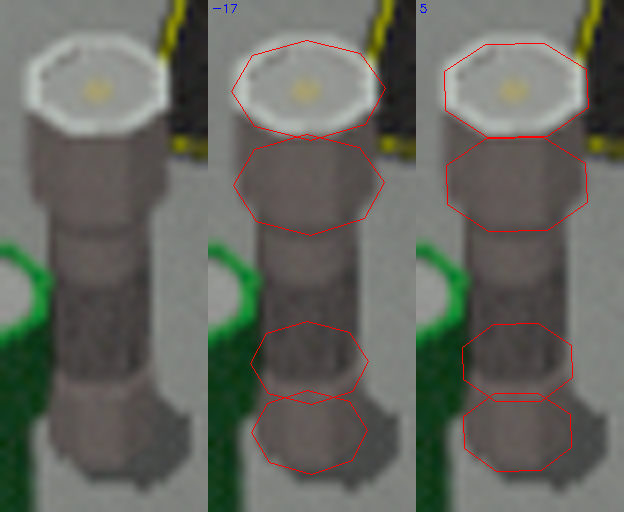

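```bash
cat > fit.py <<'E'
from h import *
from scipy.optimize import minimize
import pickle
F=pickle.load(open('f0.pkl','rb'))
def fit(n,x0,y0,w,h,thr,s=8):
    f=F[n]; c=cv2.resize(f['img'][y0:y0+h,x0:x0+w],None,fx=s,fy=s,interpolation=cv2.INTER_CUBIC)
    m=(c.min(2)>thr).astype(np.uint8); k,lab,st,_=cv2.connectedComponentsWithStats(m); i=1+st[1:,4].argmax()
    cn=max(cv2.findContours((lab==i).astype(np.uint8),0,cv2.CHAIN_APPROX_NONE)[0],key=len); H=cv2.convexHull(cn)
    M=np.zeros(m.shape,np.uint8); cv2.fillPoly(M,[H],1)
    def poly(p):
        a=np.deg2rad(p[2]+22.5+45*np.arange(8)); rr=p[3]/np.cos(np.pi/8)
        return np.array([(proj(f,[p[0]+rr*np.cos(t),p[1]+rr*np.sin(t),185])-[x0,y0]+.5)*s-.5 for t in a])
    def cost(p):
        B=np.zeros(m.shape,np.uint8); cv2.fillPoly(B,[np.round(poly(p)*16).astype(np.int32)],1,shift=4); return (B!=M).sum()/M.sum()
    c0=onz(f,*(H[:,0].mean(0)/s+[x0,y0]),185)
    for y in range(-20,25,5):
        r=minimize(cost,[c0[0],c0[1],y,27],method='Nelder-Mead',options=dict(initial_simplex=np.array([[c0[0],c0[1],y,27]]+[[c0[0]+4*(j==0),c0[1]+4*(j==1),y+3*(j==2),27+1*(j==3)] for j in range(4)])))
        print(n,y,r.x.round(1),round(r.fun,4))
fit('scene',270,144,30,20,205)
fit('side',245,194,26,20,178)
E
python3 fit.py
```

```text
scene -20 [609.3 130.2 -18.1  26.3] 0.0901
scene -15 [609.2 130.2 -12.2  26.3] 0.0851
scene -10 [609.1 130.   -5.2  26.3] 0.0691
scene -5 [609.5 129.9  -2.8  26.2] 0.0661
scene 0 [609.5 130.3   2.5  26.3] 0.0531
scene 5 [609.4 130.4   6.8  26.4] 0.0514
scene 10 [609.4 130.2  10.5  26.3] 0.0599
scene 15 [609.6 130.   16.7  26.2] 0.0757
scene 20 [609.4 129.7  21.8  26.1] 0.0855
side -20 [670.  144.5 -14.4  15.6] 1.0
side -15 [670.  144.5  -9.4  15.6] 1.0
side -10 [670.  127.9  -1.9  15.6] 1.0
side -5 [664.9 149.5  -9.8  17.2] 1.0
side 0 [670.  127.9   8.1  15.6] 1.0
side 5 [664.9 149.5   6.3  17.2] 1.0
side 10 [676.7 137.6  12.2  19.9] 1.0
side 15 [670.  127.9  23.1  15.6] 1.0
side 20 [664.9 149.5  15.2  17.2] 1.0
```

Run:
```python
import fit
for t in (135,150,160): print(t); fit.fit('side',245,194,20,22,t)
```

```text
scene -20 [609.3 130.2 -18.1  26.3] 0.0901
scene -15 [609.2 130.2 -12.2  26.3] 0.0851
scene -10 [609.1 130.   -5.2  26.3] 0.0691
scene -5 [609.5 129.9  -2.8  26.2] 0.0661
scene 0 [609.5 130.3   2.5  26.3] 0.0531
scene 5 [609.4 130.4   6.8  26.4] 0.0514
scene 10 [609.4 130.2  10.5  26.3] 0.0599
scene 15 [609.6 130.   16.7  26.2] 0.0757
scene 20 [609.4 129.7  21.8  26.1] 0.0855
side -20 [670.  144.5 -14.4  15.6] 1.0
side -15 [670.  144.5  -9.4  15.6] 1.0
side -10 [670.  127.9  -1.9  15.6] 1.0
side -5 [664.9 149.5  -9.8  17.2] 1.0
side 0 [670.  127.9   8.1  15.6] 1.0
side 5 [664.9 149.5   6.3  17.2] 1.0
side 10 [676.7 137.6  12.2  19.9] 1.0
side 15 [670.  127.9  23.1  15.6] 1.0
side 20 [664.9 149.5  15.2  17.2] 1.0
135
side -20 [611.8 130.1 -15.9  28.8] 0.0609
side -15 [610.8 130.2   5.3  28.9] 0.0233
side -10 [610.8 130.1   6.9  29.1] 0.0235
side -5 [611.  130.2  -2.8  29.1] 0.0411
side 0 [610.7 129.8   1.7  29.1] 0.0318
side 5 [610.8 129.9   6.9  29. ] 0.0215
side 10 [610.9 129.9   9.1  29.2] 0.0257
side 15 [611.  129.9   9.2  29.1] 0.026
side 20 [610.7 130.    6.6  29.2] 0.0237
150
side -20 [611.4 130.6 -16.1  27.4] 0.0568
side -15 [611.  130.4   8.1  27.8] 0.0219
side -10 [611.2 130.8  -8.6  27.4] 0.0503
side -5 [611.  130.6  -3.7  27.3] 0.0398
side 0 [610.7 130.6   3.4  27.4] 0.024
side 5 [610.8 130.6   7.7  27.7] 0.0196
side 10 [610.6 130.5  12.3  27.8] 0.031
side 15 [610.8 130.5  17.7  27.6] 0.0457
side 20 [611.  130.6  20.5  27.5] 0.0517
160
side -20 [611.2 131.3 -17.   26.3] 0.0586
side -15 [611.2 131.2 -10.7  26.2] 0.0567
side -10 [610.7 131.6  -4.2  26.5] 0.0455
side -5 [ 6.106e+02  1.311e+02 -6.000e-01  2.660e+01] 0.0347
side 0 [610.6 131.5   3.4  26.5] 0.025
side 5 [610.7 131.2   8.2  26.8] 0.0241
side 10 [610.9 131.2  12.2  26.6] 0.032
side 15 [610.8 131.4   7.2  26.5] 0.0214
side 20 [611.6 131.2  19.6  26.6] 0.0507
```

```bash
cat > plan.py <<'E'
from h import *
import json,os
def load():
    c=json.load(open('cmd.json')); return np.array(c['p']),R.from_matrix(c['R'])
def save(p,r): json.dump({'p':list(p),'R':r.as_matrix().tolist()},open('cmd.json','w'))
def tool(jaw,tiltaz,t):
    """jaw azimuth deg of y, tool points down tilted t deg toward azimuth tiltaz (perp to jaw)"""
    j=np.deg2rad(jaw);a=np.deg2rad(tiltaz);t=np.deg2rad(t)
    y=np.array([np.cos(j),np.sin(j),0]);z=np.array([np.sin(t)*np.cos(a),np.sin(t)*np.sin(a),-np.cos(t)])
    return R.from_matrix(np.c_[np.cross(y,z),y,z])
def row(p,r,clo):
    p0,r0=load(); return [round(float(v),3) for v in (r0.inv()*r).as_rotvec()]+[round(float(v)/1000,4) for v in r0.inv().apply(np.array(p)-p0)]+[clo]
def apply(rw):  # update command after a typed last row
    p0,r0=load(); save(p0+r0.apply(np.array(rw[3:6])*1000), r0*R.from_rotvec(rw[:3]))
def chk():
    p,r=load();o=arm.get_obs(); print('t',round(o['clock'],2),'q',o['joints'].round(3),'p',o['ee_pos'].round(1),'dp',(o['ee_pos']-p).round(1),'drot',np.rad2deg((r.inv()*R.from_rotvec(o['eef_rot'])).magnitude()).round(1),'F',o['force'].round(1),'M',o['moment'].round(2),'op',round(o['opening'],3))
    open('log.txt','a').write(json.dumps([o['joints'].tolist(),o['ee_pos'].tolist(),list(o['eef_rot'])])+'\n')
E
python3 - <<'E'
from plan import *
o=arm.get_obs()
save([242.74,521.269,404.728],tool(65.03,-25,0)); chk()
G=np.array([610,130.5,161]);
r=tool(7,-83,38);z=r.as_matrix()[:,2];S=G-270*z;print(S)
print(row([500,400,520],tool(40,-50,0),0)); print(row([590,297,520],tool(7,-83,0),0))
E
```

```text
t 0.15 q [ 1.014  0.276  1.506 -0.     1.361 -0.121] p [242.7 521.1 404. ] dp [-0.1 -0.1 -0.7] drot 0.1 F [-0.6  0.   1. ] M [ 0.01 -0.02  0.01] op 1.004
[589.74182987 295.48955557 373.76290347]
[0.0, 0.0, 0.437, -0.2844, -0.0013, -0.1153, 0]
[0.0, 0.0, 1.013, -0.4095, -0.0567, -0.1153, 0]
```

```bash
python3 -m handwheel '[[[0,0,0,0,0,-0.05,0],[0,0,0.1,-0.04,0,-0.09,0],[0,0,0.22,-0.09,-0.006,-0.115,0],[0,0,0.34,-0.14,-0.013,-0.115,0],[0,0,0.46,-0.19,-0.02,-0.115,0],[0,0,0.58,-0.24,-0.03,-0.115,0],[0,0,0.7,-0.29,-0.04,-0.115,0],[0,0,0.82,-0.34,-0.048,-0.115,0],[0,0,0.94,-0.38,-0.053,-0.115,0],[0,0,1.013,-0.41,-0.057,-0.115,0],[0,0,1.013,-0.41,-0.057,-0.115,0]]]' 40
python3 - <<'E'
from plan import *
apply([0,0,1.013,-0.41,-0.057,-0.115]); chk()
G=np.array([610,130.5,161]);
for t,s in((19,330),(38,270)):
    r=tool(7,-83,t);z=r.as_matrix()[:,2];print(row(G-s*z,r,0))
E
```

```text
clock: 1.52
ee_pos: [592.3, 295.1, 518.3]
eef_rot: [-2.085, -2.349, 0.003]
force: [-0.7, -0.6, 1.0]
opening: 1.001
t 1.52 q [ 0.357  0.379  1.078 -0.     1.686  0.238] p [592.3 295.1 518.3] dp [ 1.9 -1.4 -1.5] drot 0.2 F [-0.7 -0.6  1. ] M [ 0.02 -0.04 -0.02] op 1.001
[-0.0, -0.332, -0.0, -0.0597, -0.0007, 0.0467, 0]
[-0.0, -0.663, -0.0, -0.0009, -0.0007, 0.146, 0]
```

```bash
python3 -m handwheel '[[[0,-0.11,0,-0.02,0,0.015,0],[0,-0.22,0,-0.04,0,0.031,0],[0,-0.332,0,-0.055,0,0.047,0],[0,-0.44,0,-0.045,0,0.075,0],[0,-0.55,0,-0.025,0,0.11,0],[0,-0.663,0,-0.001,-0.001,0.146,0],[0,-0.663,0,-0.001,-0.001,0.146,0],[0,-0.663,0,-0.001,-0.001,0.146,0]]]'
python3 - <<'E'
from plan import *
apply([0,-0.663,0,-0.001,-0.001,0.146]); chk()
f=cam('wrist')
c=cv2.cvtColor(cv2.resize(f['img'],(800,600),interpolation=cv2.INTER_CUBIC),cv2.COLOR_RGB2BGR)
cv2.imwrite('pics/w1.png',c)
k=800/512
print(proj(f,[610,130.5,185])*k,[ (proj(f,[610+29.2*np.cos(a),130.5+29.2*np.sin(a),185])*k).round() for a in np.deg2rad(7+22.5+45*np.arange(8))])
f=cam('side');cv2.imwrite('pics/s1.png',cv2.cvtColor(cv2.resize(f['img'][100:340,180:500],(800,600),interpolation=cv2.INTER_CUBIC),cv2.COLOR_RGB2BGR))
E
```

```text
clock: 2.52
ee_pos: [589.4, 295.5, 375.1]
eef_rot: [1.711, 1.935, -0.587]
force: [-0.3, -0.3, 0.4]
opening: 0.999
t 2.52 q [ 0.524  0.514  1.299 -0.603  1.614  0.464] p [589.4 295.5 375.1] dp [-0.1  0.1  1.4] drot 0.1 F [-0.3 -0.3  0.4] M [0.24 0.06 0.04] op 0.999
[404.67587522 341.88903933] [array([456., 331.]), array([427., 315.]), array([382., 315.]), array([353., 331.]), array([357., 352.]), array([386., 364.]), array([423., 364.]), array([452., 352.])]
```

View pics/w1.png

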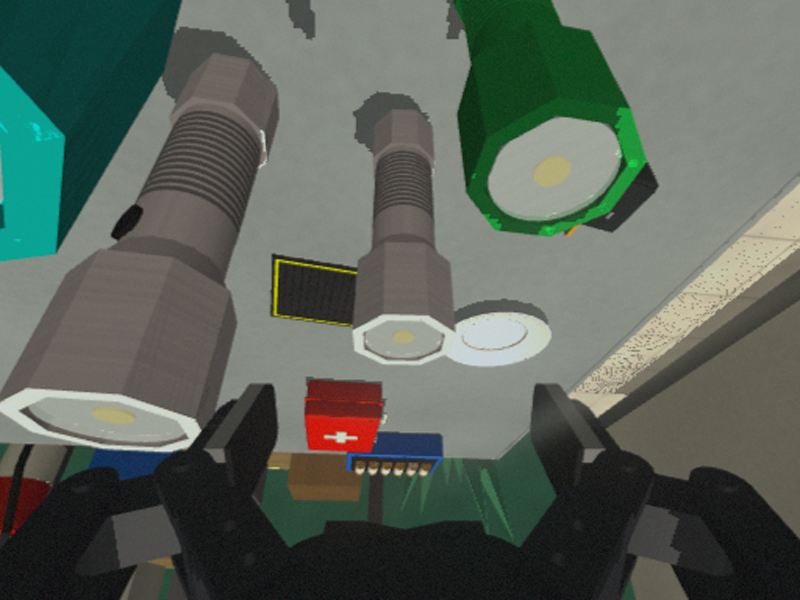

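View pics/s1.png

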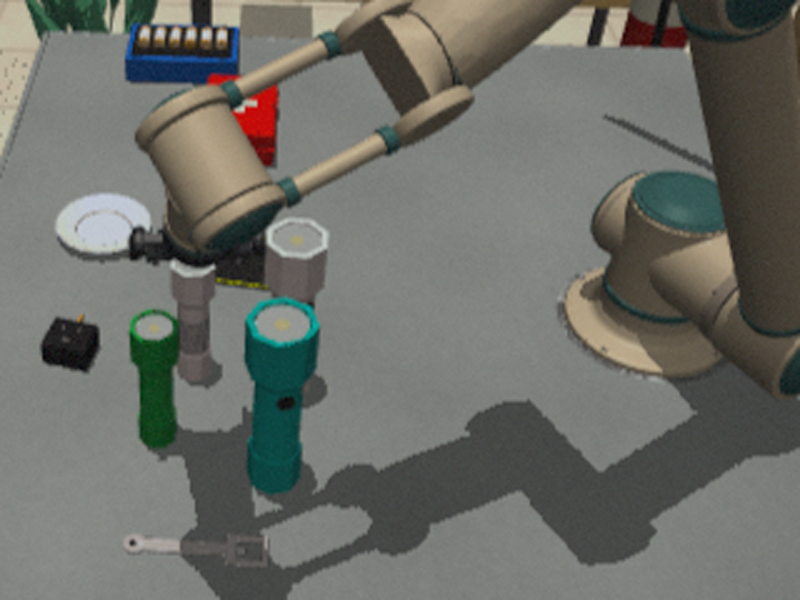

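The wrist view shows the lens centre at (404,340), against (405,342) predicted from the fit, and the octagon corners match too. That confirms position (610,130.5) and flat yaw of 7°. Next I descend along the tool axis and grip.

```bash
python3 -m handwheel '[[[0,0,0,0,0,0.03,0],[0,0,0,0,0,0.06,0],[0,0,0,0,0,0.085,0],[0,0,0,0,0,0.105,0],[0,0,0,0,0,0.118,0],[0,0,0,0,0,0.118,0],[0,0,0,0,0,0.118,0]]]' 40
python3 - <<'E'
from plan import *
apply([0,0,0,0,0,0.118]); chk()
f=cam('wrist')
cv2.imwrite('pics/w2.png',cv2.cvtColor(cv2.resize(f['img'],(800,600),interpolation=cv2.INTER_CUBIC),cv2.COLOR_RGB2BGR))
E
```

```text
clock: 3.5
ee_pos: [598.7, 223.4, 281.9]
eef_rot: [1.712, 1.933, -0.586]
force: [-0.0, -0.1, 0.4]
opening: 1.001
t 3.5 q [ 0.424  0.54   1.499 -0.642  1.375  0.521] p [598.7 223.4 281.9] dp [0.4 0.1 1.2] drot 0.1 F [-0.  -0.1  0.4] M [ 0.25  0.05 -0.05] op 1.001
```

View pics/w2.png

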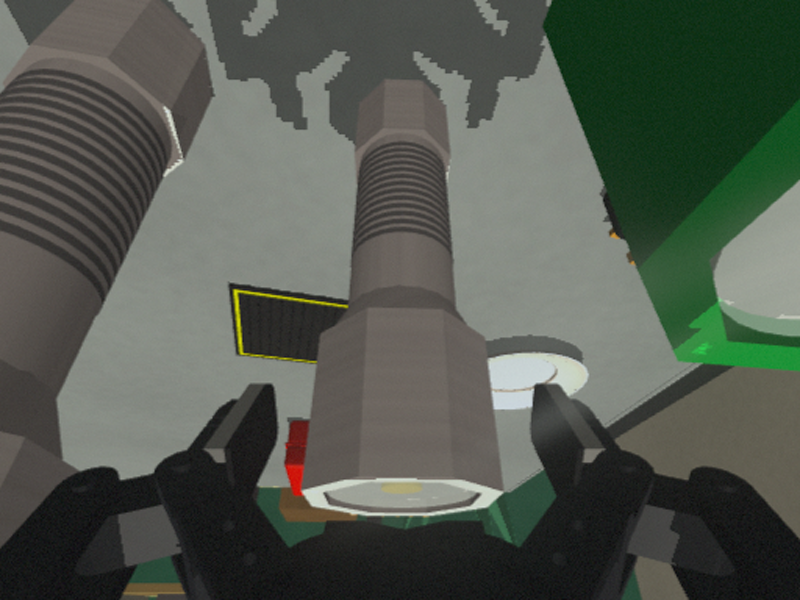

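Flats face the pads and the grip is well centred. I'll reduce the tilt to 30° about the grasp point, to stay clear of the green torch during the spin, then close.

Run:
```python
from plan import *
G=np.array([610,130.5,161])
r=tool(7,-83,30);z=r.as_matrix()[:,2];print(row(G-152*z,r,0))
```

```text
[-0.0, 0.139, -0.0, -0.0212, 0.0003, 0.0014, 0]
```

```bash
python3 -m handwheel '[[[0,0.07,0,-0.0106,0,0.0004,0],[0,0.139,0,-0.0212,0,0.0014,0],[0,0.139,0,-0.0212,0,0.0014,0],[0,0.139,0,-0.0212,0,0.0014,1],[0,0.139,0,-0.0212,0,0.0014,1],[0,0.139,0,-0.0212,0,0.0014,1],[0,0.139,0,-0.0212,0,0.0014,1],[0,0.139,0,-0.0212,0,0.0014,1],[0,0.139,0,-0.0212,0,0.0014,1]]]' 60
python3 - <<'E'
from plan import *
apply([0,0.139,0,-0.0212,0,0.0014]); chk()
# spin about vertical axis through torch (610,130.5)
p0,r0=load()
for a in (-6,-12,-18,-23.4):
    Z=R.from_rotvec([0,0,np.deg2rad(a)]);c=np.array([610,130.5,0]);print(row(c+Z.apply(p0-c),Z*r0,1))
E
```

```text
clock: 4.68
ee_pos: [600.4, 205.9, 292.7]
eef_rot: [1.795, 2.029, -0.481]
force: [-1.9, 0.4, 2.7]
opening: 0.625
t 4.67 q [ 0.367  0.498  1.507 -0.526  1.314  0.427] p [600.4 205.9 292.7] dp [-0.1  0.1  0. ] drot 0.0 F [-1.9  0.4  2.7] M [ 0.12  0.36 -0.03] op 0.625
[0.052, 0.0, 0.091, -0.0003, 0.0079, 0.0002, 1]
[0.105, 0.0, 0.181, -0.0014, 0.0158, 0.0008, 1]
[0.157, 0.0, 0.272, -0.0031, 0.0235, 0.0018, 1]
[0.204, -0.0, 0.354, -0.0053, 0.0302, 0.0031, 1]
```

```bash
python3 -m handwheel '[[[0.026,0,0.046,-0.0001,0.004,0.0001,1],[0.052,0,0.091,-0.0003,0.0079,0.0002,1],[0.079,0,0.136,-0.0008,0.0119,0.0005,1],[0.105,0,0.181,-0.0014,0.0158,0.0008,1],[0.131,0,0.227,-0.0022,0.0197,0.0013,1],[0.157,0,0.272,-0.0031,0.0235,0.0018,1],[0.181,0,0.313,-0.0042,0.027,0.0024,1],[0.204,0,0.354,-0.0053,0.0302,0.0031,1],[0.204,0,0.354,-0.0053,0.0302,0.0031,1],[0.204,0,0.354,-0.0053,0.0302,0.0031,1]]]'
python3 - <<'E'
from plan import *
apply([0.204,0,0.354,-0.0053,0.0302,0.0031]); chk()
for n in('scene','side'):
    f=cam(n); x,y=(190,90) if n=='scene' else (200,150)
    cv2.imwrite(f'pics/{n}2.png',cv2.cvtColor(cv2.resize(f['img'][y:y+160,x:x+160],None,fx=3.5,fy=3.5,interpolation=cv2.INTER_CUBIC),cv2.COLOR_RGB2BGR))
    P=[proj(f,[610+r/np.cos(np.pi/8)*np.cos(a),130.5+r/np.cos(np.pi/8)*np.sin(a),0]) for r in [22] for a in np.deg2rad(-106.4+22.5+45*np.arange(8))]
    print(((np.array(P)-[x,y])*3.5).round())
E
```

```text
clock: 5.92
ee_pos: [631.1, 203.4, 292.7]
eef_rot: [2.216, 1.657, -0.594]
force: [-2.9, -0.6, 4.2]
opening: 0.626
t 5.92 q [ 0.325  0.58   1.351 -0.422  1.534  0.698] p [631.1 203.4 292.7] dp [-0.1 -0.   0. ] drot 0.0 F [-2.9 -0.6  4.2] M [-0.19  0.8  -0.18] op 0.626
[[306. 393.]
 [325. 396.]
 [341. 389.]
 [344. 375.]
 [333. 364.]
 [314. 362.]
 [298. 369.]
 [295. 382.]]
[[199. 320.]
 [182. 326.]
 [175. 339.]
 [183. 352.]
 [201. 357.]
 [219. 351.]
 [225. 337.]
 [217. 325.]]
```

View pics/scene2.png

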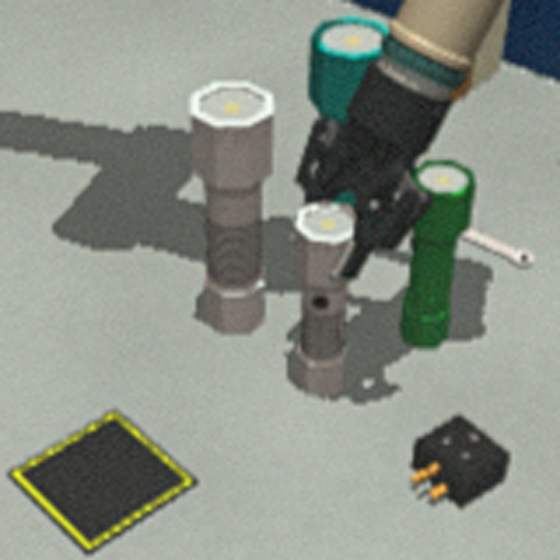

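View pics/side2.png

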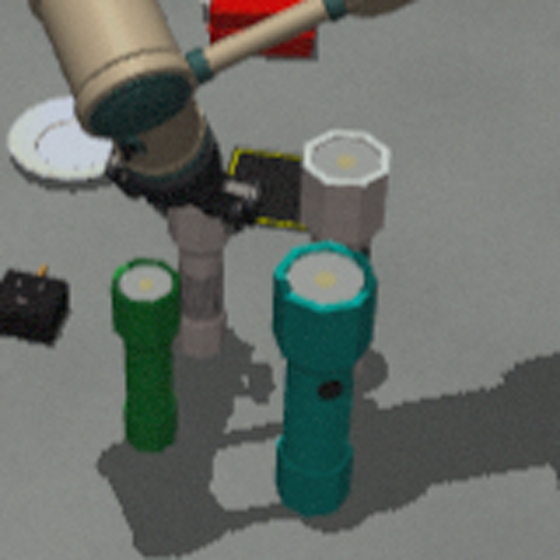

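Run:
```python
from h import *
import pickle
f=pickle.load(open('f0.pkl','rb'))['scene'];im=f['img'].astype(int);s=8;x0,y0=188,200
c=cv2.resize(f['img'][y0:y0+52,x0:x0+64],None,fx=s,fy=s,interpolation=cv2.INTER_CUBIC).astype(int)
m=((c[...,0]-c[...,2]>40)).astype(np.uint8)
pts=np.argwhere(m)[:,::-1].astype(np.float32); b=cv2.minAreaRect(pts)
H=cv2.convexHull(pts); ap=cv2.approxPolyDP(H,20,True)[:,0]
W=np.array([onz(f,*((q+.5)/s-.5+[x0,y0]),3) for q in ap]);print(W.round(1),W.mean(0).round(1),len(W))
```

```text
[[ 606.1  -44.2    3. ]
 [ 590.9 -156.     3. ]
 [ 478.6 -140.7    3. ]
 [ 495.5  -26.5    3. ]] [542.8 -91.9   3. ] 4
```

```bash
cat >> plan.py <<'E'
w=np.array([np.cos(np.deg2rad(-106.4)),np.sin(np.deg2rad(-106.4)),0])
ax=np.cross([0,0,1],w)
def tip(P,angs,clo=1):
    p0,r0=load(); P=np.array(P,float)
    for a in angs:
        Q=R.from_rotvec(ax*np.deg2rad(a)); print(str(row(P+Q.apply(p0-P),Q*r0,clo)).replace(' ',''),end=',')
    print()
E
python3 - <<'E'
from plan import *
P=np.array([610,130.5,0])+22*w; print(P); tip(P,np.arange(1,13)*3.6)
E
```

```text
[603.78848795 109.39509256   0.        ]
[0.0,0.063,0.0,-0.0189,0.0,0.0045,1],[0.0,0.126,0.0,-0.0374,0.0,0.0101,1],[0.0,0.188,0.0,-0.0556,0.0,0.0169,1],[0.0,0.251,0.0,-0.0733,0.0,0.0248,1],[0.0,0.314,0.0,-0.0904,0.0,0.0338,1],[0.0,0.377,0.0,-0.107,0.0,0.0439,1],[0.0,0.44,0.0,-0.1229,0.0001,0.055,1],[0.0,0.503,0.0,-0.1381,0.0001,0.0671,1],[0.0,0.565,0.0,-0.1524,0.0001,0.0801,1],[0.0,0.628,0.0,-0.166,0.0001,0.0939,1],[0.0,0.691,0.0,-0.1786,0.0001,0.1086,1],[0.0,0.754,0.0,-0.1903,0.0001,0.1241,1],
```

```bash
python3 -m handwheel '[[[0,0.063,0,-0.0189,0,0.0045,1],[0,0.126,0,-0.0374,0,0.0101,1],[0,0.188,0,-0.0556,0,0.0169,1],[0,0.251,0,-0.0733,0,0.0248,1],[0,0.314,0,-0.0904,0,0.0338,1],[0,0.377,0,-0.107,0,0.0439,1],[0,0.377,0,-0.107,0,0.0439,1]]]'
python3 - <<'E'
from plan import *
apply([0,0.377,0,-0.107,0,0.0439]); chk()
f=cam('scene'); x,y=190,90
cv2.imwrite('pics/scene3.png',cv2.cvtColor(cv2.resize(f['img'][y:y+160,x:x+160],None,fx=3.5,fy=3.5,interpolation=cv2.INTER_CUBIC),cv2.COLOR_RGB2BGR))
P=np.array([610,130.5,0])+22*w
tip(P,[3.6*k for k in range(1,13)])
E
```

```text
clock: 6.9
ee_pos: [598.3, 92.2, 308.1]
eef_rot: [2.443, 1.822, -0.18]
force: [-2.5, -1.2, 2.4]
opening: 0.627
t 6.9 q [ 0.082  0.406  1.561 -0.146  1.231  0.423] p [598.3  92.2 308.1] dp [-0.5 -1.3 -0. ] drot 0.1 F [-2.5 -1.2  2.4] M [-0.42  0.78  0.01] op 0.627
[0.0,0.063,0.0,-0.0189,0.0,0.0045,1],[0.0,0.126,0.0,-0.0374,0.0,0.0101,1],[0.0,0.188,0.0,-0.0556,0.0,0.0169,1],[0.0,0.251,0.0,-0.0733,0.0,0.0248,1],[0.0,0.314,0.0,-0.0904,0.0,0.0338,1],[0.0,0.377,0.0,-0.107,0.0,0.0439,1],[0.0,0.44,0.0,-0.1229,0.0,0.055,1],[0.0,0.503,0.0,-0.1381,0.0,0.0671,1],[0.0,0.565,0.0,-0.1524,0.0,0.0801,1],[0.0,0.628,0.0,-0.166,0.0,0.0939,1],[0.0,0.691,0.0,-0.1786,0.0,0.1086,1],[0.0,0.754,0.0,-0.1903,0.0,0.1241,1],
```

View pics/scene3.png

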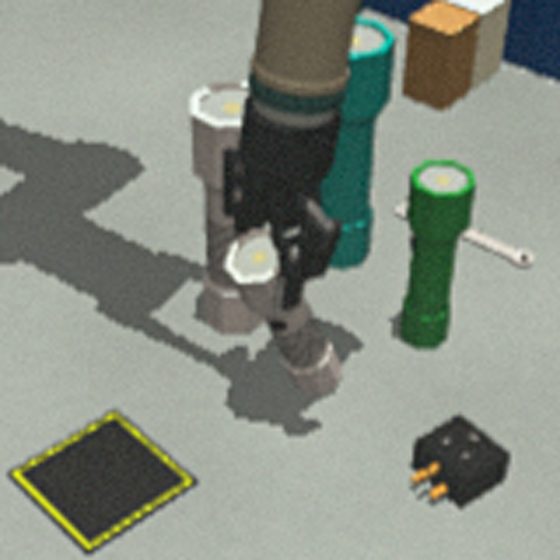

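Tail is on the shelf at (318,385) and the torch leans towards the mat as planned. I continue.

```bash
python3 -m handwheel '[[[0,0.063,0,-0.0189,0,0.0045,1],[0,0.126,0,-0.0374,0,0.0101,1],[0,0.188,0,-0.0556,0,0.0169,1],[0,0.251,0,-0.0733,0,0.0248,1],[0,0.314,0,-0.0904,0,0.0338,1],[0,0.377,0,-0.107,0,0.0439,1],[0,0.44,0,-0.1229,0,0.055,1],[0,0.503,0,-0.1381,0,0.0671,1],[0,0.565,0,-0.1524,0,0.0801,1],[0,0.628,0,-0.166,0,0.0939,1],[0,0.628,0,-0.166,0,0.0939,1]]]'
python3 - <<'E'
from plan import *
apply([0,0.628,0,-0.166,0,0.0939]); chk()
for n,x,y in (('scene',170,130),('side',200,130)):
    f=cam(n)
    cv2.imwrite(f'pics/{n}4.png',cv2.cvtColor(cv2.resize(f['img'][y:y+160,x:x+160],None,fx=3.5,fy=3.5,interpolation=cv2.INTER_CUBIC),cv2.COLOR_RGB2BGR))
P=np.array([610,130.5,0])+22*w
tip(P,[3,6,9,12,15,18,21,24,27,29])
E
```

```text
clock: 8.32
ee_pos: [549.5, -77.9, 238.5]
eef_rot: [-2.247, -1.676, -0.55]
force: [-0.1, 0.7, -2.1]
opening: 0.623
t 8.32 q [-0.427  0.408  1.826  0.555  1.052 -0.454] p [549.5 -77.9 238.5] dp [ 1.  -0.7 -1.1] drot 0.2 F [-0.1  0.7 -2.1] M [-0.14  0.03  0.01] op 0.623
[0.0,0.052,0.0,-0.0157,-0.0,0.0036,1],[0.0,0.105,0.0,-0.0313,-0.0,0.0081,1],[0.0,0.157,0.0,-0.0466,-0.0,0.0134,1],[0.0,0.209,0.0,-0.0615,-0.0,0.0194,1],[0.0,0.262,0.0,-0.0762,-0.0,0.0263,1],[0.0,0.314,0.0,-0.0904,-0.0,0.0339,1],[0.0,0.367,0.0,-0.1043,-0.0,0.0422,1],[0.0,0.419,0.0,-0.1177,-0.0,0.0512,1],[0.0,0.471,0.0,-0.1306,-0.0,0.0609,1],[0.0,0.506,0.0,-0.1389,-0.0,0.0678,1],
```

View pics/scene4.png

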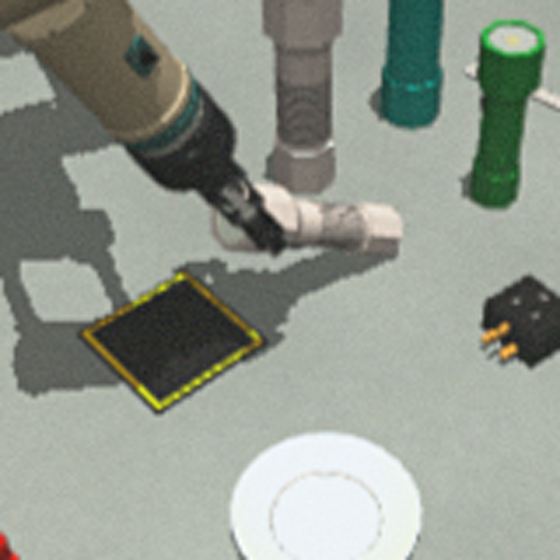

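View pics/side4.png

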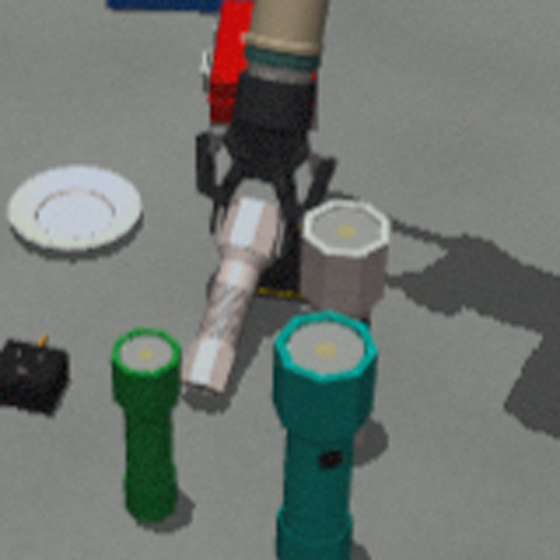

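```bash
cat > ov.py <<'E'
from plan import *
def rings(T):  # T: (origin tail, axis, xdir)
    o,a,x=T; y=np.cross(a,x); out=[]
    for r,s in ((22,0),(22,40),(27,137),(27,185)):
        t=np.deg2rad(22.5+45*np.arange(9)); rr=r/np.cos(np.pi/8)
        out.append(o+a*s+rr*(np.cos(t)[:,None]*x+np.sin(t)[:,None]*y))
    return out
def overlay(n,T,x,y,wd,name,s=3.5):
    f=cam(n); c=cv2.resize(f['img'][y:y+wd,x:x+wd],None,fx=s,fy=s,interpolation=cv2.INTER_CUBIC).copy()
    for r in rings(T): cv2.polylines(c,[np.array([(proj(f,q)-[x,y]+.5)*s for q in r]).round().astype(int)],True,(0,0,255),1)
    cv2.imwrite('pics/'+name,cv2.cvtColor(c,cv2.COLOR_RGB2BGR))
def lean(tail0,ang):  # standing tail centre at tail0, tipped by ang about near edge
    tail0=np.array(tail0,float); P=tail0+22*w; Q=R.from_rotvec(ax*np.deg2rad(ang))
    return P+Q.apply(tail0-P),Q.apply([0,0,1.]),Q.apply(w)
E
python3 - <<'E'
from ov import *
T=lean([610,130.5,0],57.6)
overlay('scene',T,170,130,160,'v1.png'); overlay('side',T,200,130,160,'v2.png')
E
```

```text
(no output)
```

View pics/v1.png

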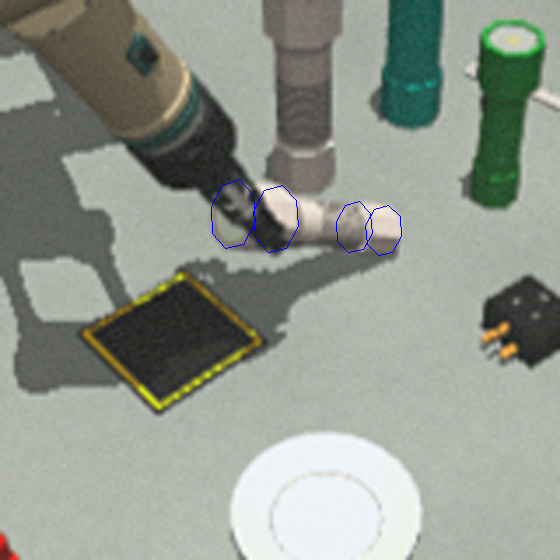

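View pics/v2.png

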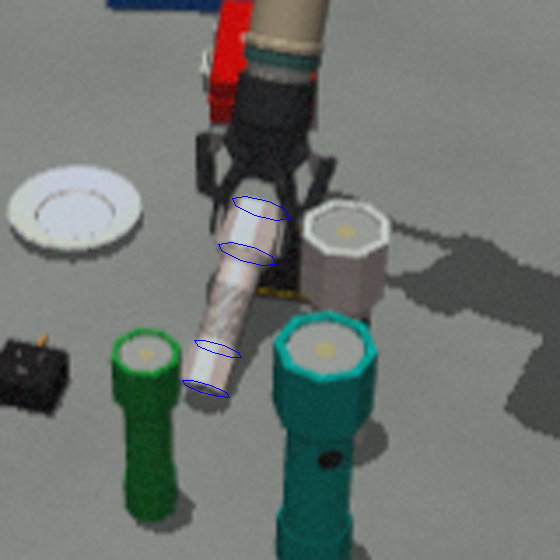

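The overlay matches within about 2 mm, with the tail edge on the shelf. I carry on down.

```bash
python3 -m handwheel '[[[0,0.052,0,-0.0157,0,0.0036,1],[0,0.105,0,-0.0313,0,0.0081,1],[0,0.157,0,-0.0466,0,0.0134,1],[0,0.209,0,-0.0615,0,0.0194,1],[0,0.262,0,-0.0762,0,0.0263,1],[0,0.314,0,-0.0904,0,0.0339,1],[0,0.367,0,-0.1043,0,0.0422,1],[0,0.419,0,-0.1177,0,0.0512,1],[0,0.44,0,-0.123,0,0.0551,1],[0,0.44,0,-0.123,0,0.0551,1]]]'
python3 - <<'E'
from ov import *
apply([0,0.44,0,-0.123,0,0.0551]); chk()
T=lean([610,130.5,0],82.8)
overlay('scene',T,170,130,160,'v3.png'); overlay('side',T,200,130,160,'v4.png')
P=np.array([610,130.5,0])+22*w
tip(P,[1,2,3,4,5])
E
```

```text
clock: 9.78
ee_pos: [525.3, -157.2, 133.5]
eef_rot: [-1.938, -1.45, -0.96]
force: [0.8, -0.7, -1.9]
opening: 0.63
t 9.78 q [-0.683  0.659  1.904  0.894  1.225 -1.005] p [ 525.3 -157.2  133.5] dp [ 0.4  0.1 -0.3] drot 0.1 F [ 0.8 -0.7 -1.9] M [-0.76  0.26  0.01] op 0.63
[-0.0,0.017,0.0,-0.0053,-0.0,0.0011,1],[-0.0,0.035,0.0,-0.0105,-0.0,0.0023,1],[-0.0,0.052,0.0,-0.0157,-0.0,0.0036,1],[-0.0,0.07,0.0,-0.0209,-0.0,0.005,1],[-0.0,0.087,0.0,-0.0261,-0.0,0.0065,1],
```

View pics/v3.png

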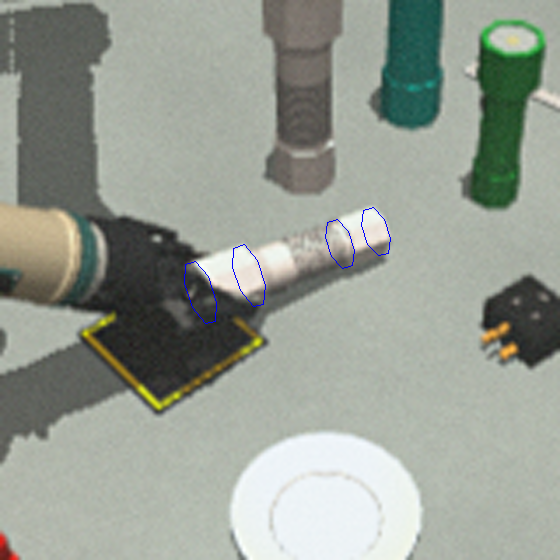

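View pics/v4.png

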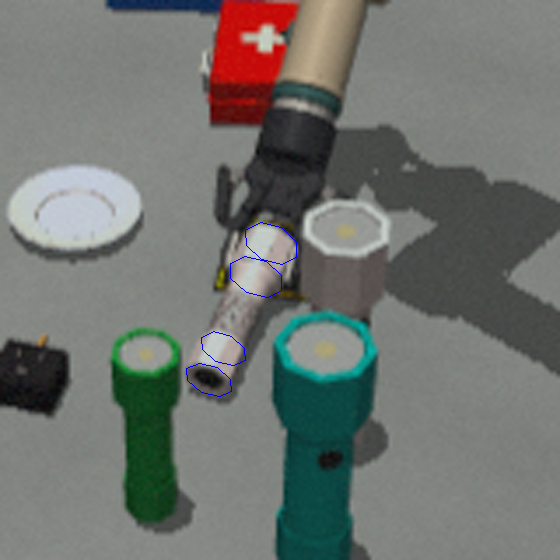

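```bash
python3 -m handwheel '[[[0,0.017,0,-0.0053,0,0.0011,1],[0,0.035,0,-0.0105,0,0.0023,1],[0,0.052,0,-0.0157,0,0.0036,1],[0,0.052,0,-0.0157,0,0.0036,1]]]'; python3 -m handwheel '[[[0,0.009,0,-0.0026,0,0.0005,1],[0,0.017,0,-0.0053,0,0.0011,1],[0,0.017,0,-0.0053,0,0.0011,1]]]'
python3 - <<'E'
from plan import *
apply([0,0.052,0,-0.0157,0,0.0036]);apply([0,0.017,0,-0.0053,0,0.0011]); chk()
E
```

```text
clock: 10.38
ee_pos: [523.0, -163.9, 118.5]
eef_rot: [-1.898, -1.418, -1.005]
force: [-0.2, -0.4, -3.1]
opening: 0.626
clock: 10.75
ee_pos: [522.5, -165.8, 114.4]
eef_rot: [-1.884, -1.409, -1.02]
force: [-0.5, -0.7, 0.3]
opening: 0.626
t 10.75 q [-0.711  0.712  1.905  0.928  1.265 -1.072] p [ 522.5 -165.8  114.4] dp [ 0.  -0.1  0.3] drot 0.1 F [-0.5 -0.7  0.3] M [-0.73  0.2   0.04] op 0.626
```

Force rose from −3.1 to +0.3 N, so the head is on the mat. Release and back off.

```bash
python3 -m handwheel '[[[0,0.003,0,-0.0009,0,0.0002,1],[0,0.003,0,-0.0009,0,0.0002,0.6],[0,0.003,0,-0.0009,0,0.0002,0],[0,0.003,0,-0.0009,0,0.0002,0],[0,0.003,0,-0.0009,0,0.0002,0],[0,0.003,0,-0.0009,0,-0.02,0],[0,0.003,0,-0.0009,0,-0.06,0],[0,0.003,0,-0.0009,0,-0.10,0],[0,0.003,0,-0.0009,0,-0.13,0],[0,0.003,0,-0.0009,0,-0.13,0]]]'
python3 - <<'E'
from ov import *
apply([0,0.003,0,-0.0009,0,-0.13]); chk()
T=lean([610,130.5,0],87)
overlay('scene',T,170,130,160,'v5.png'); overlay('side',T,200,130,160,'v6.png')
E
```

```text
clock: 12.0
ee_pos: [491.4, -273.2, 186.2]
eef_rot: [-1.887, -1.41, -1.023]
force: [0.6, 0.7, 0.3]
opening: 1.003
t 12.0 q [-0.876  0.636  1.768  0.777  1.475 -0.977] p [ 491.4 -273.2  186.2] dp [-0.2 -2.8  1.5] drot 0.3 F [0.6 0.7 0.3] M [-0.42  0.08  0.02] op 1.003
```

View pics/v5.png

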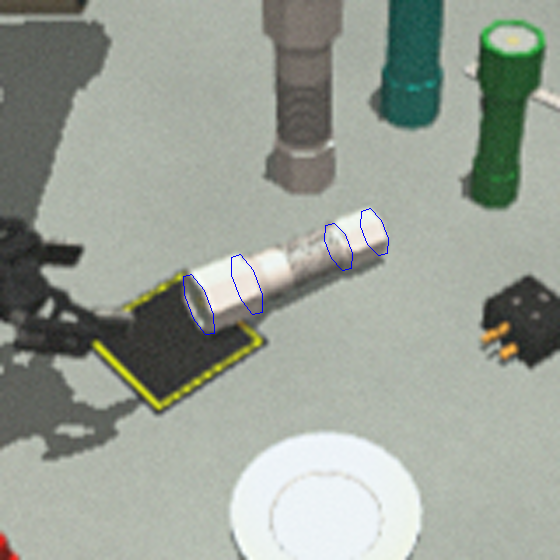

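View pics/v6.png

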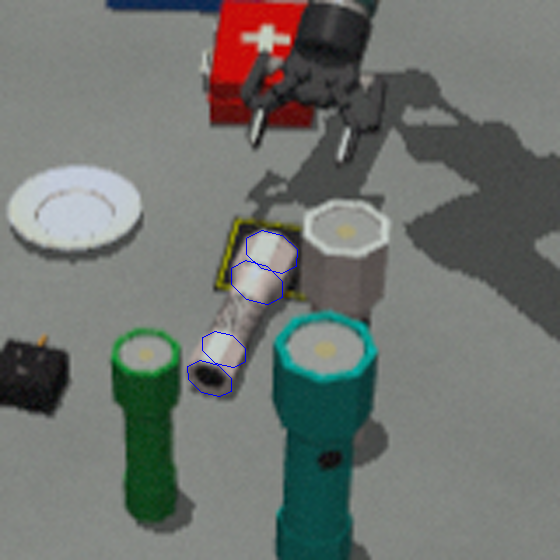

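Torch lies as the model predicts: lens at the mat in scene (205,300), tail at (375,235). Now I plan the regrasp on the tail cap.

Run:
```python
from ov import *
from scipy.interpolate import interp1d
o,a,x=lean([610,130.5,0],87); print(o,a,'lens',o+185*a,'pivot',o+185*a+27*x)
G2=o+20*a; r=tool(-16.4,-106.4,10); z=r.as_matrix()[:,2]; E=G2-160*z; B=E-110*z; print('G2',G2,'E',E,'B',B)
p0,_=load()
K=np.array([[*p0,-57.2],[515,-200,330,-42],[560,-60,390,-18],[*(B+[0,0,60]),4],[*B,10]])
f=interp1d([0,2.5,6,9.5,11],K,axis=0)
for i in range(1,12):
    v=f(i); print(str(row(v[:3],tool(-16.4,-106.4,v[3]),0)).replace(' ',''),end=',')
```

```text
[604.11357337 110.49963807  21.96984976] [-0.28195452 -0.95799927  0.05233596] lens [551.9519876  -66.73022652  31.65200167] pivot [551.55301913 -68.08580511   4.68900423]
G2 [598.47448302  91.33965271  23.01656889] E [606.31897573 117.99295247 180.58580937] B [611.71206447 136.31709605 288.9146622 ]
[0.001,-0.101,0.0,0.0649,0.001,-0.0069,0],[0.001,-0.207,0.0,0.1298,0.0021,-0.0138,0],[0.001,-0.32,0.0,0.1809,0.0031,-0.0043,0],[0.001,-0.44,0.0,0.2182,0.0042,0.0215,0],[0.001,-0.559,0.0,0.2555,0.0052,0.0473,0],[0.001,-0.679,0.0,0.2928,0.0062,0.0732,0],[0.001,-0.789,-0.0,0.3146,0.0046,0.1281,0],[0.001,-0.898,-0.0,0.3364,0.0029,0.1831,0],[0.001,-1.008,-0.0,0.3583,0.0012,0.2381,0],[0.001,-1.098,-0.0,0.3524,0.0003,0.2765,0],[0.001,-1.168,-0.0,0.3189,0.0003,0.2984,0],
```

```bash
python3 -m handwheel '[[[0,-0.08,0,0.05,0.001,-0.007,0],[0,-0.17,0,0.1,0.002,-0.012,0],[0,-0.28,0,0.15,0.003,-0.008,0],[0.001,-0.39,0,0.2,0.004,0.01,0],[0.001,-0.5,0,0.24,0.005,0.035,0],[0.001,-0.61,0,0.275,0.006,0.062,0],[0.001,-0.72,0,0.302,0.006,0.1,0],[0.001,-0.83,0,0.324,0.004,0.15,0],[0.001,-0.94,0,0.345,0.002,0.205,0],[0.001,-1.04,0,0.357,0.001,0.25,0],[0.001,-1.11,0,0.35,0,0.28,0],[0.001,-1.168,0,0.319,0,0.298,0]]]'
python3 -m handwheel '[[[0,0,0,0,0,0,0],[0,0,0,0,0,0,0]]]'
python3 - <<'E'
from ov import *
apply([0.001,-1.168,0,0.319,0,0.298]); chk()
f=cam('wrist'); k=800/512
c=cv2.resize(f['img'],(800,600),interpolation=cv2.INTER_CUBIC)
for r in rings(lean([610,130.5,0],87)): cv2.polylines(c,[np.array([(proj(f,q)+.5)*k for q in r]).round().astype(int)],True,(0,0,255),1)
cv2.imwrite('pics/w5.png',cv2.cvtColor(c,cv2.COLOR_RGB2BGR))
E
```

```text
clock: 13.6
ee_pos: [611.0, 139.6, 288.1]
eef_rot: [2.421, 1.82, -0.214]
force: [0.4, -0.6, -0.4]
opening: 1.003
clock: 13.85
ee_pos: [611.3, 136.4, 289.5]
eef_rot: [2.426, 1.816, -0.212]
force: [0.1, -0.1, -0.6]
opening: 1.005
t 13.85 q [ 0.156  0.457  1.526 -0.166  1.238  0.503] p [611.3 136.4 289.5] dp [-0.1  0.3  0.3] drot 0.1 F [ 0.1 -0.1 -0.6] M [ 0.05 -0.02 -0.01] op 1.005
```

View pics/w5.png

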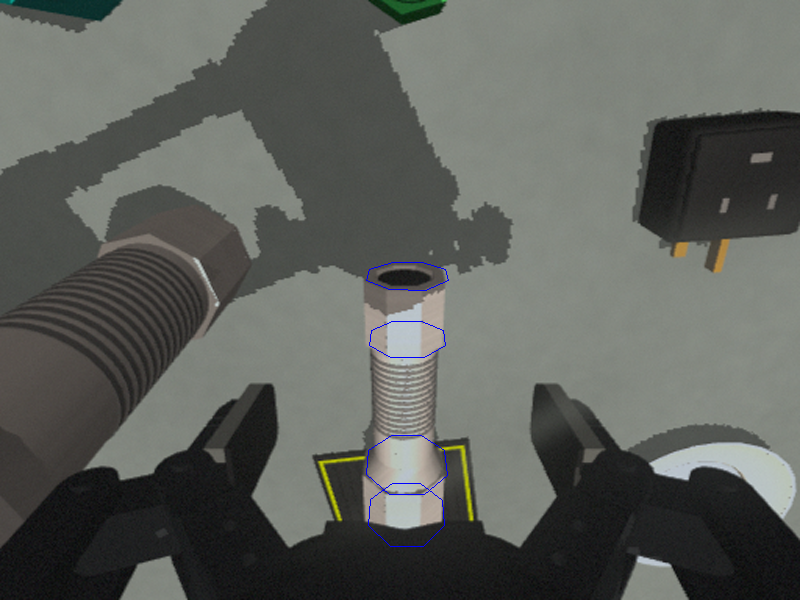

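```bash
python3 -m handwheel '[[[0,0,0,0,-0.001,0.03,0],[0,0,0,0,-0.001,0.06,0],[0,0,0,0,-0.001,0.085,0],[0,0,0,0,-0.001,0.1,0],[0,0,0,0,-0.001,0.11,0],[0,0,0,0,-0.001,0.11,0],[0,0,0,0,-0.001,0.11,0]]]' 80
python3 - <<'E'
from ov import *
apply([0,0,0,0,-0.001,0.11]); chk()
f=cam('wrist'); k=800/512
c=cv2.resize(f['img'],(800,600),interpolation=cv2.INTER_CUBIC)
cv2.imwrite('pics/w6.png',cv2.cvtColor(c,cv2.COLOR_RGB2BGR))
E
```

```text
clock: 14.78
ee_pos: [605.5, 118.2, 181.7]
eef_rot: [2.426, 1.814, -0.211]
force: [-0.6, 0.2, 0.1]
opening: 1.001
t 14.78 q [ 0.13   0.552  1.669 -0.19   0.999  0.525] p [605.5 118.2 181.7] dp [0.5 0.1 0.9] drot 0.1 F [-0.6  0.2  0.1] M [ 0.08 -0.05 -0.01] op 1.001
```

View pics/w6.png

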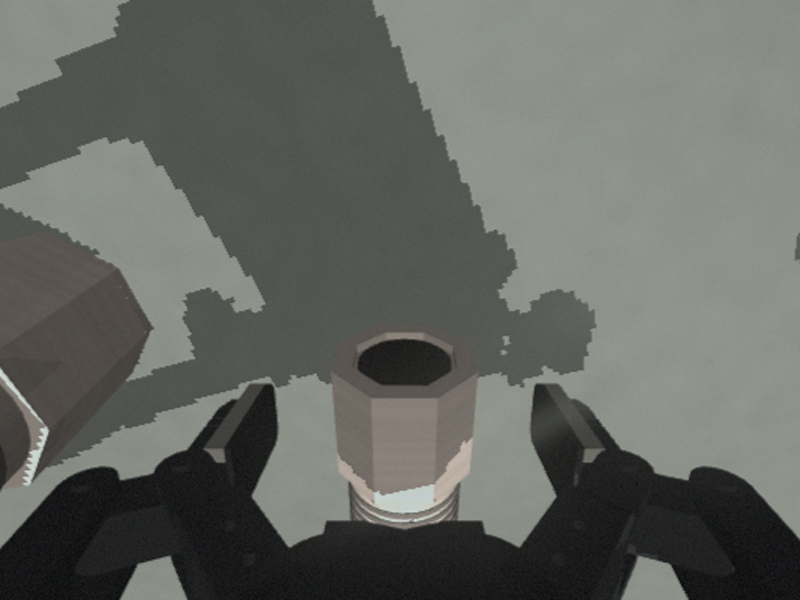

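Tail cap is centred between the pads, with its flats parallel to them. Close.

```bash
python3 -m handwheel '[[[0,0,0,0,0,0,1],[0,0,0,0,0,0,1],[0,0,0,0,0,0,1],[0,0,0,0,0,0,1],[0,0,0,0,0,0,1],[0,0,0,0,0,0,1]]]' 80
cat >> plan.py <<'E'
def tip2(P,done,angs,tot=1.7,over=20,clo=1):
    """rotate about P (given at done=0), with pivot sinking tot mm over first `over` deg"""
    p0,r0=load(); P=np.array(P,float)
    s=lambda d: tot*min(d/over,1)
    P0=P-[0,0,s(done)]
    for a in angs:
        Q=R.from_rotvec(ax*np.deg2rad(a)); print(str(row(P0+Q.apply(p0-P0)-[0,0,s(done+a)-s(done)],Q*r0,clo)).replace(' ',''),end=',')
    print()
E
python3 - <<'E'
from plan import *
chk(); tip2([551.5,-68.1,4.7],0,[1.5,3,5,7.5,10.5,14,17.5,21])
E
```

```text
clock: 15.58
ee_pos: [605.1, 118.3, 181.5]
eef_rot: [2.426, 1.815, -0.212]
force: [-1.1, 1.1, 5.2]
opening: 0.5
t 15.57 q [ 0.13   0.552  1.67  -0.19   0.999  0.525] p [605.1 118.3 181.5] dp [0.2 0.2 0.7] drot 0.1 F [-1.1  1.1  5.2] M [ 0.08  0.18 -0.04] op 0.5
[-0.0,0.026,-0.0,-0.0055,-0.0,-0.004,1],[-0.0,0.052,-0.0,-0.011,-0.0,-0.0078,1],[-0.0,0.087,-0.0,-0.0186,-0.0,-0.0127,1],[-0.0,0.131,-0.0,-0.0283,-0.0,-0.0185,1],[-0.0,0.183,-0.0,-0.0403,-0.0,-0.0248,1],[-0.0,0.244,-0.0,-0.0547,-0.0,-0.0314,1],[-0.0,0.305,-0.0,-0.0695,-0.0,-0.0371,1],[-0.0,0.367,-0.0,-0.0846,-0.0,-0.0419,1],
```

```bash
python3 -m handwheel '[[[0,0.026,0,-0.0055,0,-0.004,1],[0,0.052,0,-0.011,0,-0.0078,1],[0,0.087,0,-0.0186,0,-0.0127,1],[0,0.131,0,-0.0283,0,-0.0185,1],[0,0.183,0,-0.0403,0,-0.0248,1],[0,0.244,0,-0.0547,0,-0.0314,1],[0,0.305,0,-0.0695,0,-0.0371,1],[0,0.367,0,-0.0846,0,-0.0419,1],[0,0.367,0,-0.0846,0,-0.0419,1]]]'
cat >> ov.py <<'E'
def up2(d):  # second tip, d degrees turned about lens edge
    o,a,x=lean([610,130.5,0],87); P=np.array([551.5,-68.1,4.7]); Q=R.from_rotvec(ax*np.deg2rad(d)); s=np.array([0,0,1.7*min(d/20,1)])
    return P+Q.apply(o-P)-s,Q.apply(a),Q.apply(x)
E
python3 - <<'E'
from ov import *
apply([0,0.367,0,-0.0846,0,-0.0419]); chk()
T=up2(21)
overlay('scene',T,170,130,160,'v7.png'); overlay('side',T,200,130,160,'v8.png')
tip2([551.5,-68.1,4.7],21,[3,6.5,10,13.5,17,20.5,24,27.5,30,31])
E
```

```text
clock: 16.7
ee_pos: [583.2, 43.7, 237.2]
eef_rot: [-2.419, -1.804, -0.234]
force: [0.7, -0.3, -1.1]
opening: 0.498
t 16.7 q [-0.106  0.417  1.754  0.233  0.948  0.048] p [583.2  43.7 237.2] dp [-0.3 -1.5  0.3] drot 0.2 F [ 0.7 -0.3 -1.1] M [-0.33 -0.09  0.08] op 0.498
[0.0,0.052,-0.0,-0.0111,-0.0,-0.0081,1],[0.0,0.113,-0.0,-0.0245,-0.0,-0.0168,1],[0.0,0.175,-0.0,-0.0384,-0.0,-0.0247,1],[0.0,0.236,-0.0,-0.0528,-0.0,-0.0317,1],[0.0,0.297,-0.0,-0.0675,-0.0,-0.0378,1],[0.0,0.358,-0.0,-0.0827,-0.0,-0.043,1],[0.0,0.419,-0.0,-0.0981,-0.0,-0.0472,1],[0.0,0.48,-0.0,-0.1137,-0.0,-0.0506,1],[0.0,0.524,-0.0,-0.125,-0.0,-0.0523,1],[0.0,0.541,-0.0,-0.1295,-0.0,-0.0529,1],
```

View pics/v7.png

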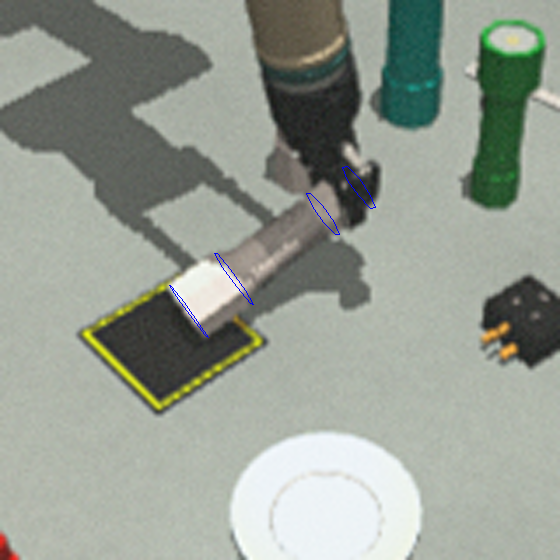

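View pics/v8.png

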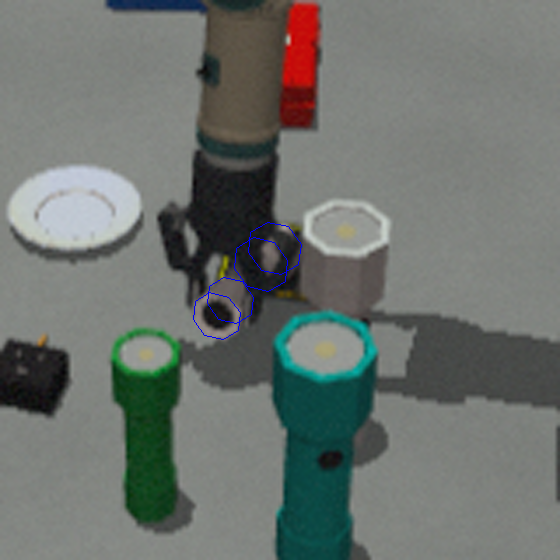

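On track, with the lens edge on the mat at (205,332). Continue.

```bash
python3 -m handwheel '[[[0,0.052,0,-0.0111,0,-0.0081,1],[0,0.113,0,-0.0245,0,-0.0168,1],[0,0.175,0,-0.0384,0,-0.0247,1],[0,0.236,0,-0.0528,0,-0.0317,1],[0,0.297,0,-0.0675,0,-0.0378,1],[0,0.358,0,-0.0827,0,-0.043,1],[0,0.419,0,-0.0981,0,-0.0472,1],[0,0.48,0,-0.1137,0,-0.0506,1],[0,0.524,0,-0.125,0,-0.0523,1],[0,0.541,0,-0.1295,0,-0.0529,1],[0,0.541,0,-0.1295,0,-0.0529,1]]]'
python3 - <<'E'
from ov import *
apply([0,0.541,0,-0.1295,0,-0.0529]); chk()
T=up2(52)
overlay('scene',T,170,130,160,'v9.png')
tip2([551.5,-68.1,4.7],52,[3,6.5,10,13.5,17,20.5,24,27.5,30,31.5])
E
```

```text
clock: 18.18
ee_pos: [544.9, -86.1, 264.0]
eef_rot: [-2.073, -1.551, -0.795]
force: [-0.9, 0.8, 2.6]
opening: 0.495
t 18.18 q [-0.516  0.412  1.825  0.765  1.225 -0.62 ] p [544.9 -86.1 264. ] dp [ 0.1  0.4 -0. ] drot 0.0 F [-0.9  0.8  2.6] M [-0.22  0.19 -0.01] op 0.495
[0.0,0.052,-0.0,-0.0111,0.0,-0.0081,1],[0.0,0.113,-0.0,-0.0245,0.0,-0.0168,1],[0.0,0.175,-0.0,-0.0384,0.0,-0.0247,1],[0.0,0.236,-0.0,-0.0528,0.0,-0.0317,1],[0.0,0.297,-0.0,-0.0675,0.0,-0.0378,1],[0.0,0.358,-0.0,-0.0827,0.0,-0.043,1],[0.0,0.419,-0.0,-0.0981,0.0,-0.0473,1],[0.0,0.48,-0.0,-0.1137,0.0,-0.0506,1],[0.0,0.524,-0.0,-0.125,0.0,-0.0524,1],[0.0,0.55,-0.0,-0.1318,0.0,-0.0532,1],
```

View pics/v9.png

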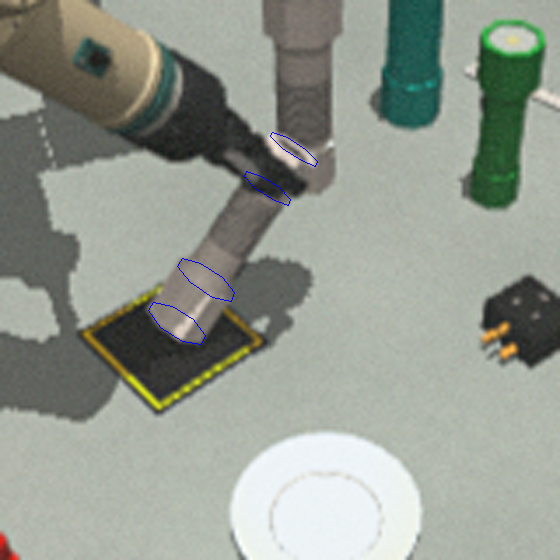

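```bash
python3 -m handwheel '[[[0,0.052,0,-0.0111,0,-0.0081,1],[0,0.113,0,-0.0245,0,-0.0168,1],[0,0.175,0,-0.0384,0,-0.0247,1],[0,0.236,0,-0.0528,0,-0.0317,1],[0,0.297,0,-0.0675,0,-0.0378,1],[0,0.358,0,-0.0827,0,-0.043,1],[0,0.419,0,-0.0981,0,-0.0473,1],[0,0.48,0,-0.1137,0,-0.0506,1],[0,0.524,0,-0.125,0,-0.0524,1],[0,0.55,0,-0.1318,0,-0.0532,1],[0,0.55,0,-0.1318,0,-0.0532,1]]]'
python3 - <<'E'
from ov import *
apply([0,0.55,0,-0.1318,0,-0.0532]); chk()
T=up2(83.5)
overlay('scene',T,150,110,170,'v10.png')
overlay('side',T,200,110,160,'v11.png')
tip2([551.5,-68.1,4.7],83.5,[1.5,3,4.5,6,7.5,8.5,9.5])
E
```

```text
clock: 19.6
ee_pos: [507.2, -214.5, 215.5]
eef_rot: [-1.652, -1.236, -1.238]
force: [0.1, 1.5, 4.5]
opening: 0.496
t 19.6 q [-0.825  0.653  1.821  0.973  1.656 -1.007] p [ 507.2 -214.5  215.5] dp [0.1 0.1 0.1] drot 0.2 F [0.1 1.5 4.5] M [ 0.51 -0.12 -0.02] op 0.496
[0.0,0.026,-0.0,-0.0055,0.0,-0.0041,1],[0.0,0.052,-0.0,-0.0111,0.0,-0.0081,1],[0.0,0.079,-0.0,-0.0167,0.0,-0.0119,1],[0.0,0.105,-0.0,-0.0225,0.0,-0.0156,1],[0.0,0.131,-0.0,-0.0284,0.0,-0.0191,1],[0.0,0.148,-0.0,-0.0324,0.0,-0.0214,1],[0.0,0.166,-0.0,-0.0364,0.0,-0.0236,1],
```

View pics/v10.png

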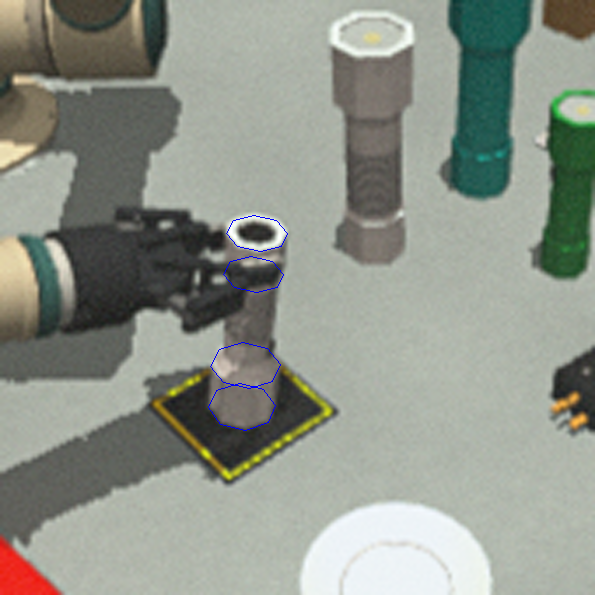

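View pics/v11.png

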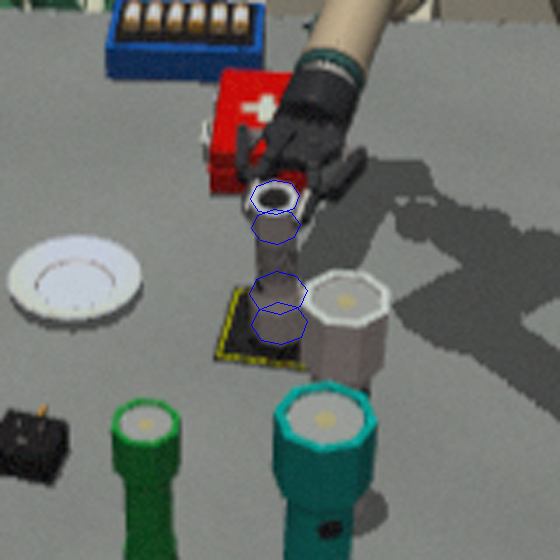

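Nearly upright and well inside the mat. Finish the last 9.5° slowly.

```bash
python3 -m handwheel '[[[0,0.026,0,-0.0055,0,-0.0041,1],[0,0.052,0,-0.0111,0,-0.0081,1],[0,0.079,0,-0.0167,0,-0.0119,1],[0,0.105,0,-0.0225,0,-0.0156,1],[0,0.131,0,-0.0284,0,-0.0191,1],[0,0.14,0,-0.0304,0,-0.0203,1],[0,0.14,0,-0.0304,0,-0.0203,1]]]'
python3 - <<'E'
from plan import *
apply([0,0.14,0,-0.0304,0,-0.0203]); chk()
tip2([551.5,-68.1,4.7],91.5,[.5,1,1.5,2,2.5])
E
```

```text
clock: 20.58
ee_pos: [499.0, -241.9, 191.8]
eef_rot: [-1.538, -1.149, -1.33]
force: [-0.6, 0.1, 4.5]
opening: 0.498
t 20.57 q [-0.873  0.74   1.806  0.996  1.76  -1.075] p [ 499.  -241.9  191.8] dp [-0.2 -0.4 -0.2] drot 0.2 F [-0.6  0.1  4.5] M [ 0.66 -0.19  0.05] op 0.498
[0.0,0.009,-0.0,-0.0018,0.0,-0.0014,1],[0.0,0.017,-0.0,-0.0036,0.0,-0.0028,1],[0.0,0.026,-0.0,-0.0055,0.0,-0.0041,1],[0.0,0.035,-0.0,-0.0073,0.0,-0.0055,1],[0.0,0.044,-0.0,-0.0092,0.0,-0.0068,1],
```

```bash
python3 -m handwheel '[[[0,0.009,0,-0.0018,0,-0.0014,1],[0,0.017,0,-0.0036,0,-0.0028,1],[0,0.026,0,-0.0055,0,-0.0041,1],[0,0.026,0,-0.0055,0,-0.0041,1]]]'
python3 - <<'E'
from ov import *
apply([0,0.026,0,-0.0055,0,-0.0041]); chk()
T=up2(93)
overlay('scene',T,180,130,110,'v12.png',5)
overlay('side',T,235,130,100,'v13.png',5)
E
```

```text
clock: 21.08
ee_pos: [497.7, -246.2, 187.3]
eef_rot: [-1.515, -1.133, -1.347]
force: [0.6, 1.9, 7.0]
opening: 0.496
t 21.07 q [-0.88   0.757  1.804  1.     1.78  -1.086] p [ 497.7 -246.2  187.3] dp [-0.1  0.   0.2] drot 0.3 F [0.6 1.9 7. ] M [ 0.77 -0.25 -0.02] op 0.496
```

View pics/v12.png

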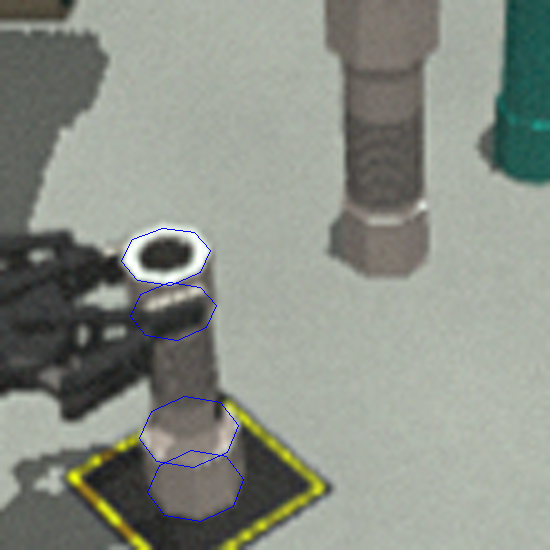

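View pics/v13.png

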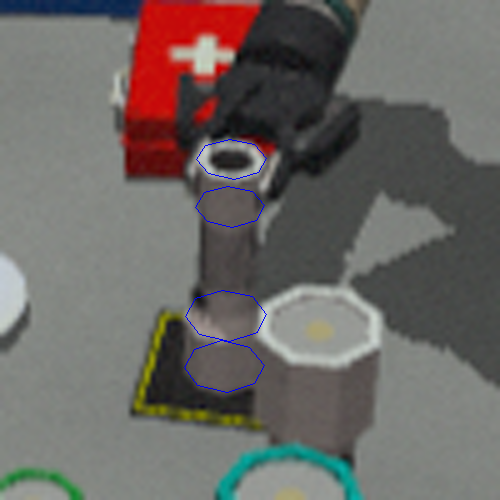

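Upright and seated. Release, pause, then back straight off along the tool axis.

```bash
python3 -m handwheel '[[[0,0,0,0,0,0,0.45],[0,0,0,0,0,0,0.35],[0,0,0,0,0,0,0.2],[0,0,0,0,0,0,0],[0,0,0,0,0,0,0],[0,0,0,0,0,0,0]]]' 20
python3 - <<'E'
from ov import *
chk(); overlay('scene',up2(93),180,130,110,'v14.png',5)
E
```

```text
clock: 21.92
ee_pos: [497.8, -246.2, 187.1]
eef_rot: [-1.519, -1.136, -1.344]
force: [-0.7, 0.4, -0.3]
opening: 0.999
t 21.93 q [-0.88   0.756  1.803  0.998  1.776 -1.086] p [ 497.8 -246.2  187.1] dp [ 0.   0.  -0.1] drot 0.0 F [-0.7  0.4 -0.3] M [-0.45  0.17  0.01] op 0.999
```

View pics/v14.png

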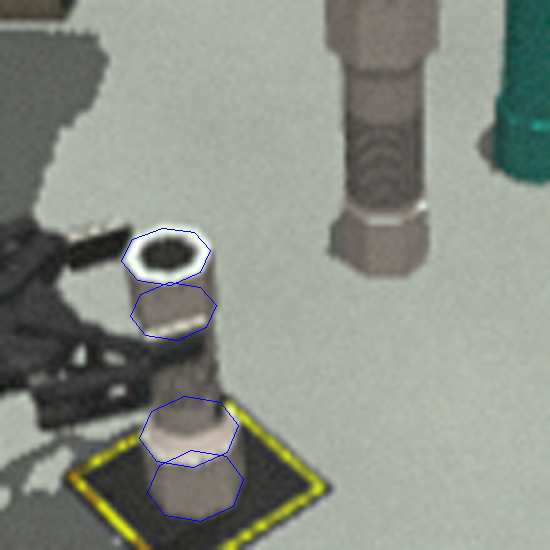

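```bash
python3 -m handwheel '[[[0,0,0,0,0,-0.01,0],[0,0,0,0,0,-0.025,0],[0,0,0,0,0,-0.045,0],[0,0,0,0,0,-0.065,0],[0,0,0,0,0,-0.08,0],[0,0,0,0,0,-0.08,0],[0,0,0,0,0,-0.08,0]]]'
python3 - <<'E'
from ov import *
apply([0,0,0,0,0,-0.08]); chk()
for n in('scene','side'):
    f=cam(n); c=cv2.resize(f['img'],(800,600),interpolation=cv2.INTER_CUBIC); cv2.imwrite(f'pics/{n}9.png',cv2.cvtColor(c,cv2.COLOR_RGB2BGR))
T=up2(93)
overlay('side',T,235,150,100,'v15.png',5); overlay('scene',T,180,150,100,'v16.png',5)
E
```

```text
clock: 22.85
ee_pos: [475.2, -322.2, 196.7]
eef_rot: [-1.519, -1.135, -1.344]
force: [0.4, 0.5, 0.3]
opening: 1.001
t 22.85 q [-0.98   0.773  1.699  0.927  1.874 -1.047] p [ 475.2 -322.2  196.7] dp [-0.1  0.2 -0.2] drot 0.0 F [0.4 0.5 0.3] M [-0.5   0.17 -0.02] op 1.001
```

View pics/scene9.png

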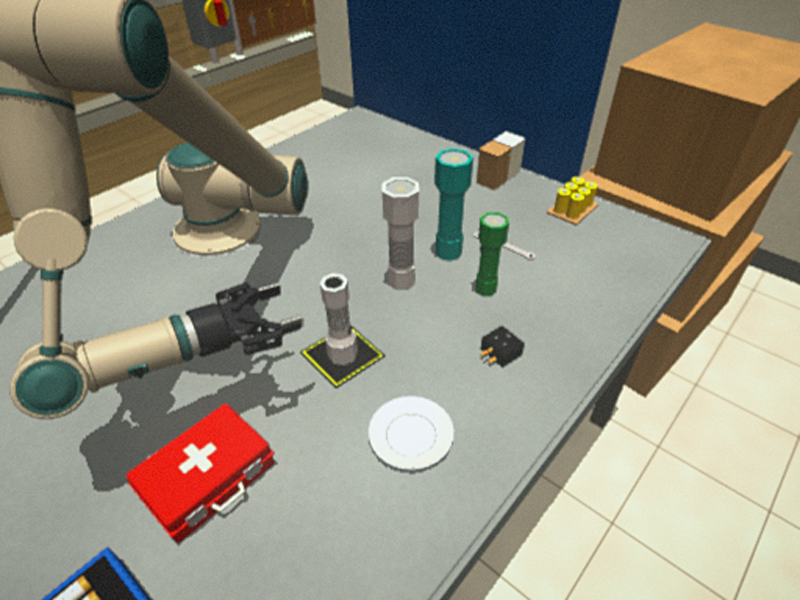

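View pics/side9.png

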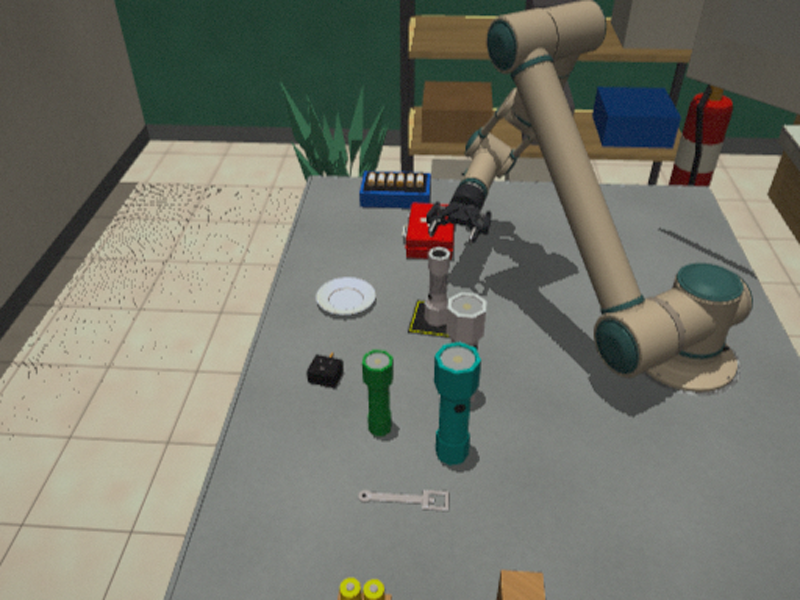

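View pics/v16.png

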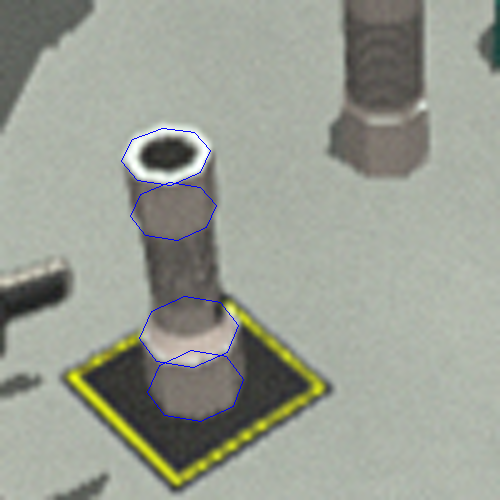

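View pics/v15.png

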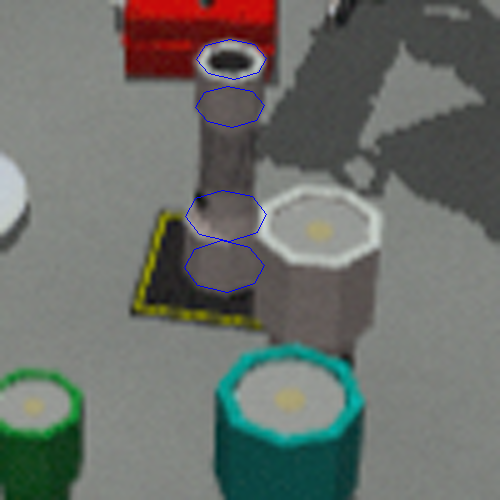

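The torch stands upright at mid-mat, in line with the model in both views. All the other items are at their starting pixels, and the gripper is clear.

Run:
```python
from bench import arm
print(arm.hand_in())
```

```text
the job is handed in; nothing more can be done
None
```

The small silver torch now stands lens down on its black mat, and the job is handed in at about 23 s of the 59 s allowed.

- **First tip:** I gripped the head and turned the torch about 23° in place so that its flats lined up with the way to the mat. Then I tipped it over its tail edge until the head rested on the mat, and let go.
- **Second tip:** I took it afresh by the tail cap, tipped it up over its lens edge until it stood upright, let go and backed off.

**Last checks**
- **Position:** The torch stands upright in both the scene and side views. It matches the expected outline to 1–2 pixels, with its centre about 4 mm from the mat's centre, so the whole lens end is on the mat. From the side, the big silver torch hides part of the mat.
- **Contact:** The outlines showed the grounded end on the shelf or mat at every stop where I looked. The contact force stayed small, at most about 7 N at the stops.
- **Other items:** By eye, the first-aid box, saucer, plug adaptor, bottle opener and the other torches are where they began. The gripper touches nothing.

**Disagreement:** My first by-eye estimates of the torch position differed between the two cameras by up to 8 mm. Fitting the lens outline brought them within about 2 mm, and the wrist view confirmed the result. No check failed.

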